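# Clamp a blank in the drilling jig with its T-handle screw

### The job

Load the 120 mm beech blank into the drilling jig for boring: slip one end under the clamp's nose and lay it down flat on the floor of the nest, then turn the T-handle clockwise, regrasping its bar as needed, until the screw comes to its stop and the blank is clamped tight. Let go of everything and do not shift the other things on the bench.

Things in the scene. Friction and masses are not known exactly. Their poses are not given: they have to be found in the camera images.
- nest (a point): Centre of the nest floor of the fixed drilling jig, on the top face of its flat plywood board, 18 mm above the bench; x along the board, z up. The nest is a pocket 123 mm (x) by 53 mm (y): side rails 12 mm high and 12 mm thick, a stop 10 mm high at the -x end (below the clamp), and a tall stop 22 mm high, 40 mm wide, 15 mm thick at the +x end. The board is 290 x 120 mm, its centre 31.5 mm to -x.
- foot_face (a point): Centre of the underside of the clamp's rubber-faced sprung foot (20 mm along nest x, 26 mm across), over the -x end of the nest: 52.5 mm to -x of the nest's centre, 53 mm above the nest floor with the screw at 0, and 2.4 mm lower per rad of screw. So low that the blank cannot pass level over the tall stop: it must go in tilted about 12 degrees, low end first under the foot, then be laid flat.
- bar_nose (a point): Middle of the upper edge of the nose of the steel clamp bar that carries the foot: level, 32 mm wide, 14 mm thick, its underside 11 mm above the foot's face. It runs from here 125 mm to -x (nest axes), past the T-handle screw, and overhangs the nest's -x end by 25 mm. It moves straight up and down with the screw.
- blank_mid (a point): Centre (half-way up) of the loose beech blank: a plain wooden block 120 (its x axis) x 50 (y) x 40 mm (z, up), 0.13 to 0.24 kg, lying on its broad face on the bench to the left of the jig. Of the other wood nearby, one block is shorter (75 mm) and one strip is thin (18 mm).
- handle_mid (a point): Where the T-handle's cross bar crosses the screw's vertical axis: 126.5 mm to -x of the nest's centre (nest axes), 103 mm above the nest floor with the screw at 0, sinking 2.4 mm per rad. The steel bar is 12 mm thick, 146 mm long, with 17 mm collars on the last 9 mm of each end; its round hub, 26 mm across, rises 12 mm above the bar's centre line. The clamp bar's top is 19 mm below the cross bar.
- handle_end (a point): Point on the centre line of the cross bar, 50 mm out from the axis, on one of its two equal arms (a place to grip). The other arm is opposite.
- screw (a joint): Angle of the T-handle screw in rad, 0 to 6.6, growing as it is turned clockwise seen from above, which lowers the clamp. It starts between 0 and 1.2, turns with a stiff friction of about 0.22 N m, stays where it is left, and comes to a dead stop at 6.6, fully tight. The foot meets a blank that lies flat in the nest at about 5.4.
- foot (a joint): How far the sprung foot is pushed up into the clamp bar, in m: 0 when free, about 0.003 when the screw is fully tight on a blank that lies flat (5 N per mm).
- offcut_thin: Bystander: thin wooden strip 160 x 45 x 18 mm, origin at the centre of its underside.
- offcut_short: Bystander: short wooden block 75 x 50 x 40 mm, origin at the centre of its underside.
- try_square: Bystander: try square, wooden stock 120 x 20 x 18 mm with a 180 mm steel blade, origin under the stock.
- mallet: Bystander: wooden mallet lying down, 310 mm long, head 60 x 120 x 60 mm, origin on the bench below the handle.
- screwdriver: Bystander: screwdriver lying on the bench, about 200 mm long.
- glue: Bystander: white glue bottle, 64 mm across, 170 mm high, origin under its base.
- tin: Bystander: open steel tin, 80 mm across, 100 mm high, origin under its base.
Not all that is in view belongs to the job. Leave any red or yellow look-alike of the part that bears blank_mid alone.

How it is judged:
By the outcome, as a careful person would: the job done as asked, in the order asked, and still so for the second after the job is handed in, with the robot touching nothing.
It also fails if it takes over 72 s, if anything falls off the work surface, if the arm or the gripper's body presses on something with over 40 N, if the wrist force passes 120 N, or if a joint passes its speed limit or range.

### The arm

A 6-joint arm with a two-finger parallel gripper is mounted at the origin on the work surface. World frame = base frame: x ahead of the robot, y to its left, z up, the work surface at z = 0. Lengths are in m, angles in rad, forces in N, time in s.
With the tool pointing down it reaches from about 0.375 to 0.9 m from the base axis. Payload 3.1 kg.
Tool frame: the origin (TCP) lies at the very end of the fingers, on their centre line; the grasp point (between the pads) lies 19 mm behind it; z points along the fingers, y is the line along which they close (so a half turn about z gives the same grasp; the last joint's range is limited). The gripper opens to 87 mm and grips with 3 to 60 N. Pads are 19 mm wide; open, the fingers measure 117 mm over their backs; the gripper's body (75 mm by 190 mm) begins 51 mm behind the grasp point.
Start: joints at [1.002, 0.527, 1.433, -0, 1.181, -0.178], TCP at [0.237, 0.578, 0.223] pointing down, gripper open.
Joint ranges: [-3.08, 3.08], [-0.75, 2.2], [0.22, 2.44], [-1.43, 4.57], [0, 2.65], [-2.85, 2.85]. Speed limits (rad/s): [2.79, 2.79, 3.14, 3.14, 3.14, 3.14].

### API

Orientations are given as a unit quaternion [x, y, z, w].
In Python, from rig import robot gives the robot as it stands. The module is installed in compiled form; this text tells all that it offers.
- The arm moves only by the tool servo_tool, never from a script. Its argument "rows" is one flat list of numbers, 5 for each row, row after row: the closure, from -1 (fully open) to 1 (shut), so that 0 is half open, then the shift along the tool's x, y, z in m, then the turn about the tool's z in degrees. A call has 1 to 5 rows; each row shifts and turns the commanded pose from where the row before left it, along the tool's axes as they then stand; what a row does not reach is not made up. A row lasts 1/12 s, in which the tool goes at most 41.7 mm and 7.16 degrees, less where a joint would pass 70% of its speed; a pose out of reach is approached as far as the arm can. A call with a gripper value outside its range is refused whole. The fingers move at their own pace and stop on an object; "newtons" is the grip in N (left out, the last holds). Time passes only in rows, so rows that do not move let the fingers close. It gives the time, the measured TCP pose, the force, the opening and the grip force at its end, in the units of the state.
- robot.get_obs(): the state, without advancing time (a new reading comes with each control period).
- robot.camera(name): name is "scene" or "top"; returns a dict with "pixels" (400x640x3 uint8, red, green, blue), "intrinsics" (3x3 intrinsics, pixels), "dist" ([k1, k2, p1, p2, k3] as OpenCV has them; the pictures are not rectified), "rvec" (rotation vector, rad) and "tvec" (3), from world to camera coordinates, as OpenCV has them. Camera axes: x right, y down, z forward; pixel columns grow to the right and rows downward; lengths in m; the calibration is good to about 2 mm. A picture is of the moment at which its call begins. There is no depth.
- robot.hand_in(): hands the job in; it is judged then, once.
Trained networks look in a picture, given as the dict that the camera call returned (one of the last four; its "shot" number tells which), for a name from the list of things; names that differ only in an ending like _2 or _b are one class to them, and where a whole thing is asked for, a point or a joint stands for the part that bears it (a point fixed in the world has none). Each returns a list of dicts, best first, with "score" (0 to 1); they miss things now and then, are a little off and sometimes report something else, mostly with a low value. They report only what shows in the picture. A call takes as long as a camera call. They do not tell look-alikes from the thing itself.
- robot.spot_in(picture, query): "at" ([x, y, z] in m, in world coordinates, good to about 4 mm: the middle of the surface that is visible of it).
- robot.outline_of(picture, query): "region" (400x640 bool, what is visible of it).
- robot.place_of(picture, query): "at" ([x, y, z] in m, in world coordinates, good to about 4 mm: a listed point, or the origin of a listed thing).
The state is a dict: "time": time; "q": joint angles; "joint_velocities": joint speeds; "joint_torque": joint torques, N m; "position": TCP position; "tool_rot": TCP orientation; "ft_force": force on the tool from outside, world axes, zero at the start; "moment": the same for the moment, N m; "grip_width": finger opening in m; "grip_force": force on a finger pad.
Only numpy, scipy, OpenCV 4.12 (cv2) and the standard library are available. Lean on these libraries where they do the work, as an engineer would, in place of code of your own. Each camera call takes 0.05 s, during which the arm holds its last target. There are 200 camera calls.

## Working session

There is one attempt and no reset: what is moved stays moved. The work goes in short steps, Python scripts to look and compute and a tool call to move; the robot and the scene stay as the last step left them, time stands still between calls to the robot, and variables do not carry over. Pictures are saved under pics/ and viewed, at most 10 in all, crops included, and the job is handed in when it is done.

Besides the shell and the picture viewer there is one more tool, called after ">>>" as name(argument=value, ...) on one line, values as JSON. servo_tool: Moves the arm, as the interface text tells. Its arguments: {"type":"object","properties":{"rows":{"type":"array","items":{"type":"number"}},"newtons":{"type":"number"}},"required":["rows"]}

```bash
mkdir -p pics; cat > h.py <<'E'
import numpy as np, cv2
from scipy.spatial.transform import Rotation as R
from rig import robot
def save(p,n,crop=None,s=1):
    im=p["pixels"][:,:,::-1]
    if crop: im=im[crop[1]:crop[3],crop[0]:crop[2]]
    cv2.imwrite("pics/"+n,cv2.resize(im,None,fx=s,fy=s,interpolation=cv2.INTER_CUBIC))
def proj(p,X):
    return cv2.projectPoints(np.float64(X).reshape(-1,3),p["rvec"],p["tvec"],p["intrinsics"],p["dist"])[0].reshape(-1,2)
def ray(p,uv,z):
    n=cv2.undistortPoints(np.float64(uv).reshape(-1,1,2),p["intrinsics"],p["dist"]).reshape(-1,2)
    Rm=cv2.Rodrigues(p["rvec"])[0]; c=-Rm.T@np.ravel(p["tvec"])
    d=np.c_[n,np.ones(len(n))]@Rm
    return c+d*((z-c[2])/d[:,2])[:,None]
E
python3 - <<'E'
from h import *
np.set_printoptions(precision=4,suppress=True)
o=robot.get_obs(); print(o["position"],o["tool_rot"],o["grip_width"],o["time"],o["ft_force"])
for n in("top","scene"):
    p=robot.camera(n); save(p,n+"0.png",s=1.25)
    for q in("nest","foot_face","bar_nose","blank_mid","handle_mid","handle_end"):
        for r in robot.place_of(p,q)[:4]: print(n,q,np.array(r["at"]),round(r["score"],2),proj(p,r["at"])[0].round())
    for q in("offcut_thin","offcut_short","try_square","mallet","screwdriver","glue","tin"):
        for r in robot.place_of(p,q)[:1]: print(n,q,np.array(r["at"]),round(r["score"],2))
E
```

```text
[0.2371 0.5775 0.2216] [ 0.1937  0.9811 -0.001  -0.0004] 0.08688810411706396 0.0 [-1.1218  0.3753 -0.1762]
top nest [ 0.5644 -0.0196  0.0198] 0.69 [344. 194.]
top nest [0.7567 0.1498 0.0026] 0.34 [294. 140.]
top bar_nose [ 0.5631 -0.0529  0.0957] 0.55 [356. 189.]
top blank_mid [0.3582 0.3946 0.0167] 0.98 [219. 256.]
top blank_mid [0.381  0.2117 0.0194] 0.87 [274. 249.]
top blank_mid [0.5394 0.3038 0.0184] 0.79 [247. 201.]
top handle_mid [ 0.5753 -0.1395  0.1146] 0.59 [384. 184.]
top handle_mid [0.6651 0.2669 0.0012] 0.27 [260. 166.]
top handle_end [ 0.576  -0.0891  0.1151] 0.77 [368. 184.]
top offcut_thin [0.6636 0.2669 0.0025] 0.79
top offcut_short [0.4675 0.4921 0.0019] 0.78
top try_square [ 0.7139 -0.2848  0.0005] 0.86
top mallet [ 0.5285 -0.4437  0.0011] 0.81
top screwdriver [ 0.7251  0.0097 -0.002 ] 0.73
top glue [0.758  0.152  0.0029] 0.58
top tin [ 0.5639 -0.0497  0.093 ] 0.74
scene nest [ 0.565  -0.0142  0.0182] 0.91 [310. 232.]
scene nest [ 0.7184 -0.2767  0.0034] 0.73 [277. 326.]
scene foot_face [ 0.5776 -0.0927  0.1166] 0.43 [292. 229.]
scene bar_nose [ 0.5674 -0.0505  0.0948] 0.58 [301. 224.]
scene blank_mid [0.5483 0.3    0.0197] 0.9 [375. 177.]
scene blank_mid [0.3567 0.3896 0.0224] 0.89 [352. 137.]
scene blank_mid [0.3796 0.2085 0.0208] 0.63 [320. 164.]
scene blank_mid [ 0.3422 -0.0118  0.0195] 0.62 [263. 191.]
scene handle_mid [ 0.5755 -0.1419  0.1164] 0.68 [278. 239.]
scene handle_mid [0.6649 0.2689 0.0006] 0.39 [395. 205.]
scene handle_end [ 0.5767 -0.0964  0.1199] 0.86 [291. 229.]
scene offcut_thin [0.6625 0.2682 0.0002] 0.92
scene offcut_short [0.4688 0.495  0.0012] 0.68
scene try_square [ 0.7156 -0.2796  0.0042] 0.73
scene mallet [ 0.5275 -0.4402 -0.0005] 0.95
scene screwdriver [ 0.7244  0.0103 -0.0029] 0.58
scene glue [ 0.7537  0.1493 -0.0008] 0.71
scene tin [0.6097 0.4708 0.0019] 0.85
```

View pics/top0.png

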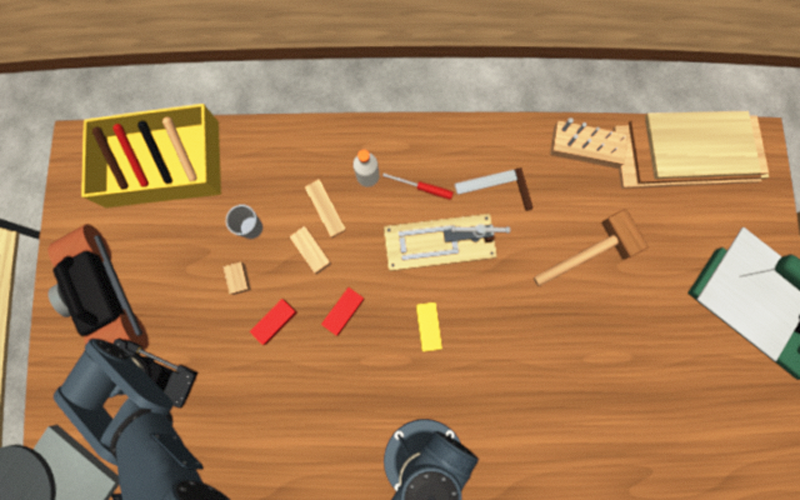

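View pics/scene0.png

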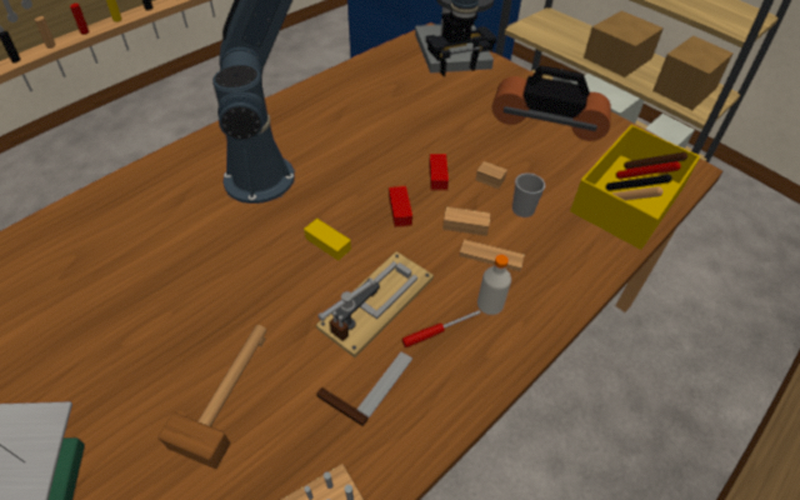

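The top view (640-px frame) shows what could be taken for the blank: wood block at (248,200), red at (219,256) and (274,249), yellow at (343,261), short block at (188,222) and thin strip at (260,166). I choose (248,200), plain wood and the right length. The jig is at (352,194), with its nest +x pointing to the image left.

```bash
cat > fit.py <<'E'
from h import *
from scipy.optimize import minimize
np.set_printoptions(precision=4,suppress=True)
C=np.array([[a,b,c] for a in(-1,1) for b in(-1,1) for c in(-1,1)])
def sil(p,x,y,t,dim,zc):
    X=C*np.array(dim)/2@R.from_euler('z',t).as_matrix().T+[x,y,zc]
    h=cv2.convexHull((proj(p,X)*64).astype(np.int32))
    m=np.zeros((1600,2560),np.uint8); cv2.fillConvexPoly(m,h//1//16,1,shift=0); return cv2.resize(m*255,(640,400),interpolation=cv2.INTER_AREA)/255.
def fit(views,x0,dim,zc):
    f=lambda v:sum(np.abs(sil(p,v[0],v[1],v[2],dim,zc)-m).sum() for p,m in views)
    best=None
    for dt in(-.3,0,.3):
        s=np.array(x0)+[0,0,dt]
        r=minimize(f,s,method='Nelder-Mead',options=dict(initial_simplex=[s,s+[.01,0,0],s+[0,.01,0],s+[0,0,.15]],xatol=1e-4,fatol=.1))
        if best is None or r.fun<best.fun: best=r
    return best.x,best.fun
E
python3 - <<'E'
from fit import *
t=robot.camera("top"); s=robot.camera("scene")
V=[]
for p in(t,s):
    for r in robot.outline_of(p,"blank_mid"):
        m=r["region"]; ys,xs=np.nonzero(m); 
        u=proj(p,[.543,.302,.02])[0]
        print(p["shot"],r["score"],xs.mean(),ys.mean(),m.sum(),u)
        if np.hypot(xs.mean()-u[0],ys.mean()-u[1])<10: V.append((p,m.astype(float)))
for v in [V]+[[a] for a in V]: print(fit(v,[.543,.302,.4],[.12,.05,.04],.02))
save(t,"a.png",(300,160,410,225),7)
a=t["pixels"][160:225,300:410]; b=t["pixels"][170:235,225:275]
cv2.imwrite("pics/crop1.png",cv2.resize(np.hstack([a,b])[:,:,::-1],None,fx=5,fy=5,interpolation=cv2.INTER_CUBIC))
c=s["pixels"][185:300,240:360]; cv2.imwrite("pics/crop2.png",cv2.resize(c[:,:,::-1],None,fx=5,fy=5,interpolation=cv2.INTER_CUBIC))
E
```

```text
3 0.94 274.09442724458205 248.45975232198143 646 [247.8439 200.3166]
3 0.93 218.34934497816593 257.08733624454146 687 [247.8439 200.3166]
3 0.89 248.2010582010582 200.16225749559084 567 [247.8439 200.3166]
3 0.85 342.9513422818792 260.9865771812081 596 [247.8439 200.3166]
3 0.47 384.15 183.9125 240 [247.8439 200.3166]
4 0.97 319.815415821501 165.1683569979716 493 [374.0933 175.9942]
4 0.8 261.6604046242775 191.66040462427745 692 [374.0933 175.9942]
4 0.69 350.6418604651163 137.2906976744186 430 [374.0933 175.9942]
4 0.59 372.890625 176.9625 640 [374.0933 175.9942]
(array([0.5431, 0.298 , 0.649 ]), np.float64(144.1607843137255))
(array([0.5415, 0.2984, 0.6422]), np.float64(42.2156862745098))
(array([0.545 , 0.295 , 0.6354]), np.float64(63.858823529411765))
```

View pics/crop1.png

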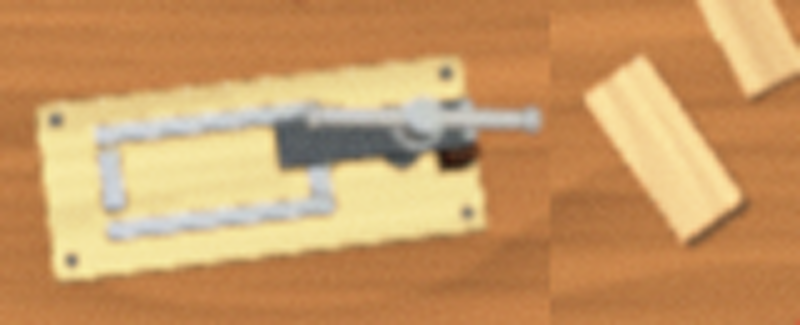

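View pics/crop2.png

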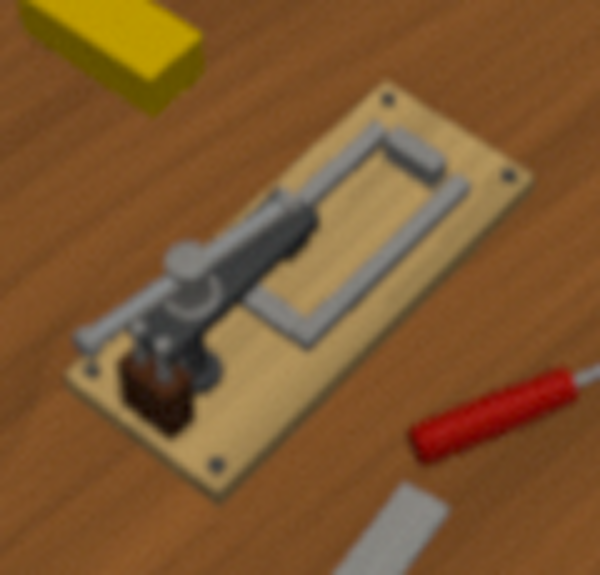

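The crops confirm the choice: a plain wooden 120×50 block in the right part of crop1 at (665,150). The jig board's corners in crop1 are (38,103), (460,58), (485,228) and (58,280), with the tall stop at the left and the clamp at the right. The T-bar lies roughly along the clamp from (310,117) to (540,120).

```bash
python3 - <<'E'
from fit import *
t=robot.camera("top"); s=robot.camera("scene")
ct=np.array([[38,103],[460,58],[485,228],[58,280]])/5+[300,160]-.4
cs=np.array([[387,80],[533,180],[222,500],[68,376]])/5+[240,185]-.4
for p,c in((t,ct),(s,cs)):
    X=ray(p,c,.018); print("corners",X[:,:2].tolist())
V=[]
for p,c in((t,ct),(s,cs)):
    hsv=cv2.cvtColor(p["pixels"],cv2.COLOR_RGB2HSV); r0=np.zeros((400,640),np.uint8)
    cc=c.mean(0); big=(cc+(c-cc)*1.08).astype(np.int32); cv2.fillConvexPoly(r0,cv2.convexHull(big),1)
    lab=cv2.cvtColor(p["pixels"],cv2.COLOR_RGB2GRAY)
    q=proj(p,ray(p,c,.018)); inn=(cc+(c-cc)*.9); 
    ys,xs=np.nonzero(r0); g=p["pixels"][...,1].astype(int)
    th,_=cv2.threshold(p["pixels"][...,1][r0>0].reshape(-1,1),0,255,cv2.THRESH_OTSU)
    yel=((g>th-10)&(r0>0)&(hsv[...,1]>60)).astype(np.uint8)
    n,l,st,_=cv2.connectedComponentsWithStats(yel); k=1+st[1:,4].argmax()
    pts=np.argwhere(l==k)[:,::-1].astype(np.int32); m=np.zeros((400,640),np.uint8); cv2.fillConvexPoly(m,cv2.convexHull(pts),1)
    print(th,m.sum()); V.append((p,m.astype(float)))
for v in [V]+[[a] for a in V]:
    x,f=fit(v,[.567,-.05,1.68],[.29,.12,.018],.009); print("board",x,f,"nest",x[:2]+.0315*np.array([np.cos(x[2]),np.sin(x[2])]))
e=np.array([[315,117],[535,120]])/5+[300,160]-.4
X=ray(t,e,.118); print("handle ends",X, np.degrees(np.arctan2(*(X[0]-X[1])[[1,0]])),np.linalg.norm(X[0]-X[1]))
h=np.array([[285,205],[88,338]])/5+[240,185]-.4
X=ray(s,h,.118); print("handle ends scene",X, np.degrees(np.arctan2(*(X[0]-X[1])[[1,0]])),np.linalg.norm(X[0]-X[1]))
E
```

```text
corners [[0.6110303613352146, 0.10347676370710934], [0.6408172734845081, -0.18208957427580255], [0.5242336711277832, -0.19479132007137412], [0.4908516123652559, 0.09009426788155749]]
corners [[0.4894476530906715, 0.08770678155394895], [0.6090616536743496, 0.09709961901209829], [0.6464612716449011, -0.18753303725792697], [0.5259421901733834, -0.1990718882407409]]
168.0 3199
100.0 3418
board [ 0.5642 -0.0468  1.6899] 339.1490196078431 nest [ 0.5605 -0.0156]
board [ 0.5663 -0.0468  1.6911] 84.46274509803922 nest [ 0.5625 -0.0155]
board [ 0.56   -0.0464  1.6893] 140.17254901960786 nest [ 0.5563 -0.0151]
handle ends [[ 0.5791 -0.0728  0.118 ]
 [ 0.5765 -0.2107  0.118 ]] 88.95501763122755 0.13788092443755778
handle ends scene [[ 0.5777 -0.076   0.118 ]
 [ 0.5723 -0.2095  0.118 ]] 87.6833288783725 0.133551333633325
```

```bash
cat > plan.py <<'E'
from h import *
N=np.array([.5635,-.0167]); A=np.radians(96.7)   # nest xy, x-axis angle
ex=np.array([np.cos(A),np.sin(A)]); ey=np.array([-np.sin(A),np.cos(A)])
def nest(x,y,z): return np.r_[N+x*ex+y*ey,.018+z]
def pose():
    o=robot.get_obs(); y=R.from_quat(o["tool_rot"]).as_matrix()[:,1]
    return np.array(o["position"]),np.degrees(np.arctan2(y[1],y[0])),o
def stat():
    p,a,o=pose(); d=p[:2]-N
    print("t %.2f"%o["time"],"pos",p.round(4),"psi %.1f"%a,"q6 %.2f"%o["q"][5],"w %.4f"%o["grip_width"],"F",np.round(o["ft_force"],1),"gf %.1f"%o["grip_force"],"nest",(d@ex).round(4),(d@ey).round(4),(p[2]-.018).round(4))
def rows(p,a,legs):
    """legs: (xyz target, psi deg, n rows, closure) ; prints rounded rows"""
    out=[]; p=np.array(p,float)
    for T,ps,n,c in legs:
        for k in range(n,0,-1):
            ar=np.radians(a); ty=np.array([np.cos(ar),np.sin(ar),0]); tz=np.array([0,0,-1.]); tx=np.cross(ty,tz)
            M=np.c_[tx,ty,tz]; d=((np.array(T)-p)/k@M).round(4); t=round(-((ps-a+180)%360-180 if abs(ps-a)<300 else ps-a)/k,1)
            p=p+M@d; a=a-t; out.append([c,*d.tolist(),t])
    for i in range(0,len(out),5): print(str([x for r in out[i:i+5] for x in r]).replace(" ",""))
    return p,a
E
python3 - <<'E'
from plan import *
stat(); p,a,o=pose()
g=np.array([.5196,.2811])
p,a=rows(p,a,[([*g,.12],127,13,-1)]); print(p,a)
rows(p,a,[([*g,.017],127,5,-1)])
E
```

```text
t 1.70 pos [0.2375 0.5781 0.2226] psi 67.7 q6 -0.18 w 0.0872 F [-0.  -0.4 -0.6] gf 0.0 nest 0.6288 0.2544 0.2046
[-1,-0.0288,-0.0129,0.0079,np.float64(-4.6),-1,-0.0276,-0.0151,0.0079,np.float64(-4.6),-1,-0.0263,-0.0173,0.0079,np.float64(-4.6),-1,-0.0249,-0.0194,0.0079,np.float64(-4.6),-1,-0.0232,-0.0213,0.0079,np.float64(-4.5)]
[-1,-0.0215,-0.0231,0.0079,np.float64(-4.6),-1,-0.0195,-0.0247,0.0079,np.float64(-4.5),-1,-0.0176,-0.0262,0.0079,np.float64(-4.6),-1,-0.0154,-0.0275,0.0079,np.float64(-4.5),-1,-0.0132,-0.0286,0.0079,np.float64(-4.6)]
[-1,-0.0109,-0.0296,0.0079,np.float64(-4.5),-1,-0.0085,-0.0303,0.0078,np.float64(-4.6),-1,-0.006,-0.0309,0.0079,np.float64(-4.5)]
[0.51960386 0.28108087 0.11996571] 126.96312329349776
[-1,-0.0,0.0,0.0206,np.float64(-0.0),-1,-0.0,0.0,0.0206,np.float64(-0.0),-1,-0.0,0.0,0.0206,np.float64(-0.0),-1,-0.0,0.0,0.0206,np.float64(-0.0),-1,-0.0,0.0,0.0206,np.float64(-0.0)]
```

>>> servo_tool(rows=[-1,-0.0288,-0.0129,0.0079,-4.6,-1,-0.0276,-0.0151,0.0079,-4.6,-1,-0.0263,-0.0173,0.0079,-4.6,-1,-0.0249,-0.0194,0.0079,-4.6,-1,-0.0232,-0.0213,0.0079,-4.5])

```text
time: 2.12
position: [0.3468, 0.463, 0.1829]
tool_rot: [-0.007, 1.0, 0.0, 0.0]
ft_force: [0.3, -0.1, 0.2]
grip_width: 0.0873
grip_force: 0.0
```

>>> servo_tool(rows=[-1,-0.0215,-0.0231,0.0079,-4.6,-1,-0.0195,-0.0247,0.0079,-4.5,-1,-0.0176,-0.0262,0.0079,-4.6,-1,-0.0154,-0.0275,0.0079,-4.5,-1,-0.0132,-0.0286,0.0079,-4.6])

```text
time: 2.53
position: [0.4556, 0.3485, 0.1434]
tool_rot: [-0.204, 0.979, 0.0, 0.0]
ft_force: [-1.2, 0.1, 0.1]
grip_width: 0.0868
grip_force: 0.0
```

>>> servo_tool(rows=[-1,-0.0109,-0.0296,0.0079,-4.5,-1,-0.0085,-0.0303,0.0078,-4.6,-1,-0.006,-0.0309,0.0079,-4.5,-1,0,0,0,0,-1,0,0,0,0])

```text
time: 2.95
position: [0.5207, 0.2797, 0.1194]
tool_rot: [-0.315, 0.949, 0.0, -0.0]
ft_force: [-0.5, 0.8, 0.0]
grip_width: 0.087
grip_force: 0.0
```

```bash
sed -i 's/,t=round/,t=round/; s/t=round(\(.*\),1)$/t=round(float(\1),1)/' plan.py; python3 - <<'E'
from plan import *
stat()
E
```

```text
t 2.95 pos [0.5207 0.2797 0.1194] psi 126.7 q6 -1.91 w 0.0870 F [-0.5  0.8  0. ] gf 0.0 nest 0.2994 0.0079 0.1014
```

>>> servo_tool(rows=[-1,0,0,0.0256,0,-1,0,0,0.0256,0,-1,0,0,0.0256,0,-1,0,0,0.0256,0,-1,0,0,0,0])

```text
time: 3.37
position: [0.5152, 0.2811, 0.0136]
tool_rot: [-0.317, 0.948, 0.0, -0.005]
ft_force: [-0.8, -0.1, 0.6]
grip_width: 0.0868
grip_force: 0.0
```

>>> servo_tool(rows=[0.6,0,0,0,0,0.6,0,0,0,0,0.6,0,0,0,0,0.6,0,0,0,0,0.6,0,0,0,0], newtons=20)

```text
time: 3.78
position: [0.5205, 0.2815, 0.0191]
tool_rot: [-0.317, 0.948, -0.0, 0.001]
ft_force: [-0.3, -0.2, 0.2]
grip_width: 0.0617
grip_force: 0.0
```

>>> servo_tool(rows=[0.6,0,0,0,0,0.6,0,0,0,0,0.6,0,0,0,0,0.6,0,0,0,0,0.6,0,0,0,0])

```text
time: 4.2
position: [0.52, 0.2812, 0.0183]
tool_rot: [-0.317, 0.948, 0.0, 0.0]
ft_force: [-0.3, -0.3, 6.1]
grip_width: 0.0501
grip_force: 19.9
```

```bash
python3 - <<'E'
from plan import *
stat()
E
```

```text
t 4.20 pos [0.52   0.2812 0.0183] psi 126.9 q6 -1.91 w 0.0501 F [-0.3 -0.3  6.1] gf 19.9 nest 0.3009 0.0085 0.0003
```

```bash
python3 - <<'E'
from plan import *
p,a,o=pose()
p,a=rows(p,a,[([*p[:2],.10],126.9,3,.6),(nest(.1,0,.095),6.7,20,.6),(nest(.064,0,.095),6.7,2,.6)]); print(p,a)
E
```

```text
[0.6,0.0,0.0,-0.0272,0.0,0.6,0.0,0.0,-0.0272,0.0,0.6,0.0,0.0,-0.0273,0.0,0.6,0.0047,-0.0089,-0.0006,6.0,0.6,0.0037,-0.0093,-0.0007,6.0]
[0.6,0.0027,-0.0097,-0.0006,6.0,0.6,0.0017,-0.0099,-0.0007,6.0,0.6,0.0007,-0.01,-0.0006,6.0,0.6,-0.0004,-0.0101,-0.0007,6.0,0.6,-0.0014,-0.01,-0.0006,6.0]
[0.6,-0.0025,-0.0097,-0.0007,6.0,0.6,-0.0035,-0.0094,-0.0006,6.0,0.6,-0.0044,-0.009,-0.0007,6.0,0.6,-0.0053,-0.0085,-0.0006,6.0,0.6,-0.0062,-0.0079,-0.0007,6.0]
[0.6,-0.007,-0.0072,-0.0006,6.0,0.6,-0.0077,-0.0065,-0.0007,6.0,0.6,-0.0084,-0.0056,-0.0006,6.0,0.6,-0.0089,-0.0047,-0.0007,6.0,0.6,-0.0093,-0.0038,-0.0006,6.1]
[0.6,-0.0097,-0.0027,-0.0007,6.0,0.6,-0.0099,-0.0017,-0.0006,6.1,0.6,-0.0101,-0.0006,-0.0007,6.0,0.6,-0.018,-0.0,0.0,0.0,0.6,-0.018,-0.0001,0.0,0.0]
[0.5559868  0.0468752  0.11301037] 6.749652793948032
```

>>> servo_tool(rows=[0.6,0,0,-0.0272,0,0.6,0,0,-0.0272,0,0.6,0,0,-0.0273,0,0.6,0.0047,-0.0089,-0.0006,6,0.6,0.0037,-0.0093,-0.0007,6], newtons=30)

```text
time: 4.62
position: [0.5238, 0.2617, 0.1023]
tool_rot: [-0.214, 0.977, 0.0, 0.002]
ft_force: [-0.7, -0.7, -1.7]
grip_width: 0.0501
grip_force: 29.9
```

>>> servo_tool(rows=[0.6,0.0027,-0.0097,-0.0006,6,0.6,0.0017,-0.0099,-0.0007,6,0.6,0.0007,-0.01,-0.0006,6,0.6,-0.0004,-0.0101,-0.0007,6,0.6,-0.0014,-0.01,-0.0006,6])

```text
time: 5.03
position: [0.5303, 0.2109, 0.1032]
tool_rot: [0.047, 0.999, -0.0, -0.001]
ft_force: [-0.2, -0.5, -1.1]
grip_width: 0.0499
grip_force: 29.9
```

>>> servo_tool(rows=[0.6,-0.0025,-0.0097,-0.0007,6,0.6,-0.0035,-0.0094,-0.0006,6,0.6,-0.0044,-0.009,-0.0007,6,0.6,-0.0053,-0.0085,-0.0006,6,0.6,-0.0062,-0.0079,-0.0007,6])

```text
time: 5.45
position: [0.5383, 0.1615, 0.1065]
tool_rot: [0.303, 0.953, -0.0, -0.001]
ft_force: [-0.3, -0.5, -0.4]
grip_width: 0.0499
grip_force: 29.9
```

>>> servo_tool(rows=[0.6,-0.007,-0.0072,-0.0006,6,0.6,-0.0077,-0.0065,-0.0007,6,0.6,-0.0084,-0.0056,-0.0006,6,0.6,-0.0089,-0.0047,-0.0007,6,0.6,-0.0093,-0.0038,-0.0006,6])

```text
time: 5.87
position: [0.5462, 0.1118, 0.1097]
tool_rot: [0.54, 0.842, -0.0, -0.001]
ft_force: [-0.2, 0.0, -1.3]
grip_width: 0.0496
grip_force: 29.9
```

>>> servo_tool(rows=[0.6,-0.0097,-0.0027,-0.0007,6,0.6,-0.0099,-0.0017,-0.0006,6,0.6,-0.0101,-0.0006,-0.0007,6,0.6,-0.018,0,0,0,0.6,-0.018,0,0,0])

```text
time: 6.28
position: [0.5555, 0.0465, 0.1117]
tool_rot: [0.663, 0.749, -0.0, -0.001]
ft_force: [0.4, -0.6, -1.6]
grip_width: 0.0497
grip_force: 29.9
```

```bash
python3 - <<'E'
from plan import *
t=robot.camera("top"); s=robot.camera("scene"); stat()
for p in(t,s):
    for q in("blank_mid",):
        for r in robot.place_of(p,q)[:4]: print(q,np.round(r["at"],4),round(r["score"],2))
c=s["pixels"][170:285,235:375]; d=t["pixels"][140:255,290:410]
cv2.imwrite("pics/c3.png",cv2.resize(np.hstack([c,d])[:,:,::-1],None,fx=3,fy=3,interpolation=cv2.INTER_CUBIC))
E
```

```text
t 6.38 pos [0.5564 0.0446 0.1119] psi 6.8 q6 -0.24 w 0.0498 F [-0.2 -0.1 -1. ] gf 29.9 nest 0.0617 -0.0001 0.0939
blank_mid [0.3538 0.3901 0.0202] 0.85
blank_mid [ 0.3401 -0.0126  0.0189] 0.76
blank_mid [0.5624 0.0132 0.1132] 0.63
```

View pics/c3.png

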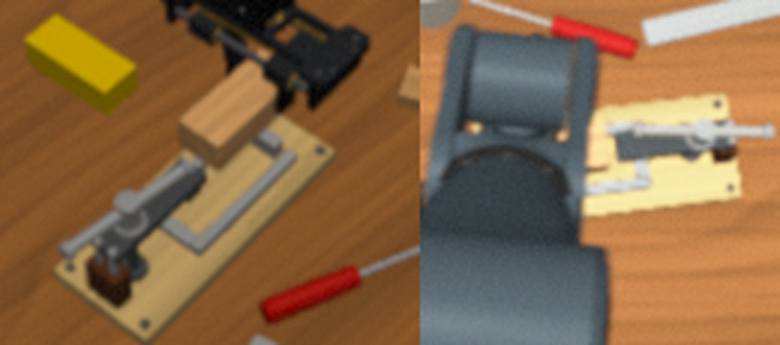

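Left (scene): the blank is held level with its low end short of the clamp nose, at about (228,140). The top view is mostly hidden by the arm. Next is an overlay of the expected blank and rails.

```bash
python3 - <<'E'
from plan import *
s=robot.camera("scene"); p,a,o=pose(); print(p,a)
B=4.8; ox,oy=235,165; im=cv2.resize(s["pixels"][oy:oy+125,ox:ox+145][:,:,::-1],None,fx=B,fy=B,interpolation=cv2.INTER_CUBIC)
def poly(X,col):
    u=((proj(s,X)-[ox,oy]+.5)*B-.5); cv2.polylines(im,[np.round(u*8).astype(np.int32)],True,col,1,cv2.LINE_AA,3)
ar=np.radians(a); by=np.array([np.cos(ar),np.sin(ar),0]); bx=np.array([-by[1],by[0],0])
c=np.array([*p[:2],p[2]-.0183])-.0277*bx
f=lambda z:[c+sx*.06*bx+sy*.025*by+[0,0,z] for sx,sy in((-1,-1),(-1,1),(1,1),(1,-1))]
poly(f(0),(255,0,0)); poly(f(.04),(255,0,0))
for x0,x1,y0,y1,z in((-.0615,.0615,-.0265,.0265,.012),(-.0615,.0615,-.0385,.0385,.012),(.0615,.0765,-.02,.02,.022),(-.1765,.1135,-.06,.06,0)):
    poly([nest(x0,y0,z),nest(x0,y1,z),nest(x1,y1,z),nest(x1,y0,z)],(0,0,255) if z else (0,160,0))
cv2.imwrite("pics/ov.png",im)
E
```

```text
[0.55540927 0.04719848 0.11188216] 6.939116721923552
```

View pics/ov.png

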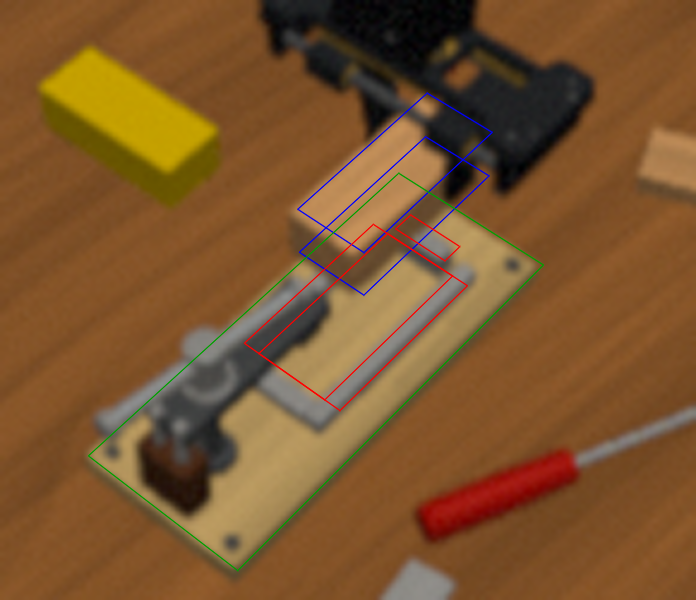

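```bash
cat > edge.py <<'E'
from plan import *
from scipy.ndimage import map_coordinates
def prof(pic,X0,X1,n=40,w=5,lo=.15,hi=.85):
    """mean signed gradient profile across projected edge; returns offset px of the strongest peak and mm scale dir"""
    u=proj(pic,[X0+(X1-X0)*k for k in np.linspace(lo,hi,n)]); d=u[-1]-u[0]; L=np.hypot(*d); nn=np.array([-d[1],d[0]])/L
    s=np.arange(-w,w+.01,.25); g=cv2.GaussianBlur(pic["pixels"].astype(np.float32),(0,0),.7)
    P=u[:,None]+s[None,:,None]*nn
    v=np.stack([map_coordinates(g[...,c],[P[...,1],P[...,0]],order=1) for c in range(3)],-1).mean(0)
    G=np.gradient(v,s,axis=0); m=np.linalg.norm(G,axis=1)
    pk=[(float(s[i]),round(float(m[i]))) for i in range(1,len(s)-1) if m[i]>m[i-1] and m[i]>=m[i+1] and m[i]>4]
    return nn.round(2),pk
E
python3 - <<'E'
from edge import *
s=robot.camera("scene"); t=robot.camera("top"); p,a,o=pose(); print(p,a)
ar=np.radians(a); by=np.array([np.cos(ar),np.sin(ar),0]); bx=np.array([-by[1],by[0],0])
c=np.array([*p[:2],p[2]-.0183])-.0277*bx
b=lambda x,y,z:c+x*bx+y*by+np.array([0,0,z])
def mm(pic,X,v): return (proj(pic,X+v*.001)-proj(pic,X))[0]
print("px per mm scene: nx",mm(s,c,bx).round(3),"ny",mm(s,c,by).round(3),"z",mm(s,c,np.array([0,0,1])).round(3))
for n,X0,X1 in(("blank top -y long",b(-.06,-.025,.04),b(.0,-.025,.04)),("blank end top",b(-.06,-.025,.04),b(-.06,.025,.04)),("blank end bottom",b(-.06,-.025,0),b(-.06,.025,0)),
 ("blank top +y long",b(-.06,.025,.04),b(.0,.025,.04)),("blank bot +y long",b(-.06,.025,0),b(.0,.025,0))):
    print(n,*prof(s,X0,X1))
for nm,pic in(("scene",s),("top",t)):
    print(nm,"nx",mm(pic,nest(0,0,0),np.r_[ex,0]).round(3),"ny",mm(pic,nest(0,0,0),np.r_[ey,0]).round(3))
    for n,X0,X1 in(("-y rail in",nest(-.0615,-.0265,.012),nest(.0615,-.0265,.012)),("-y rail out",nest(-.0615,-.0385,.012),nest(.0615,-.0385,.012)),
     ("+y board",nest(-.17,-.06,0),nest(.11,-.06,0)),("-y board",nest(-.17,.06,0),nest(.11,.06,0)),("board -x",nest(-.1765,-.06,0),nest(-.1765,.06,0)),("board +x",nest(.1135,-.06,0),nest(.1135,.06,0)),("-x stop in",nest(-.0615,-.026,.01),nest(-.0615,.0,.01))):
        print(n,*prof(pic,X0,X1))
E
```

```text
[0.55549016 0.04761605 0.1120151 ] 7.005407486470035
px per mm scene: nx [ 0.218 -0.204] ny [0.267 0.17 ] z [ 0.005 -0.22 ]
blank top -y long [0.67 0.74] [(-0.75, 36), (4.25, 5)]
blank end top [-0.55  0.84] [(1.75, 43)]
blank end bottom [-0.55  0.83] [(1.25, 34)]
blank top +y long [0.68 0.73] [(-0.75, 43)]
blank bot +y long [0.69 0.72] [(-1.5, 30)]
scene nx [ 0.216 -0.206] ny [-0.255 -0.173]
-y rail in [0.7  0.72] [(-4.5, 5), (-0.75, 22), (2.5, 26), (4.75, 32)]
-y rail out [0.7  0.71] [(-4.25, 22), (-1.25, 26), (1.0, 32), (4.0, 7)]
+y board [0.71 0.71] [(-4.25, 6), (-1.0, 34), (1.75, 13)]
-y board [0.67 0.74] [(-2.75, 11), (-2.0, 13), (-1.5, 13), (3.75, 16)]
board -x [ 0.61 -0.79] [(-2.75, 11), (-0.5, 37), (2.5, 35)]
board +x [ 0.54 -0.84] [(-0.5, 26)]
-x stop in [ 0.58 -0.82] [(-4.5, 22), (-0.5, 20)]
top nx [-0.296  0.036] ny [0.039 0.292]
-y rail in [-0.12 -0.99] [(-2.25, 5), (-0.25, 10), (2.75, 13)]
-y rail out [-0.12 -0.99] [(-3.75, 9), (-0.75, 13), (3.25, 5)]
+y board [-0.12 -0.99] [(0.25, 19)]
-y board [-0.12 -0.99] [(0.0, 39)]
board -x [-0.99  0.15] [(0.5, 23), (2.75, 10)]
board +x [-0.99  0.12] []
-x stop in [-0.99  0.14] [(-1.0, 7)]
```

>>> servo_tool(rows=[0.6,0,0,0.014,0,0.6,0,0,0.014,0,0.6,0,0,0.014,0,0.6,0,0,0.009,0.2,0.6,0,0,0,0])

```text
time: 7.05
position: [0.5544, 0.0477, 0.0594]
tool_rot: [0.664, 0.748, -0.001, -0.002]
ft_force: [0.0, 0.8, -1.2]
grip_width: 0.05
grip_force: 29.9
```

>>> servo_tool(rows=[0.6,0,0,0,0,0.6,0,0,0.001,0,0.6,0,0,0.001,0,0.6,0,0,0,0,0.6,0,0,0,0])

```text
time: 7.47
position: [0.5563, 0.0468, 0.0598]
tool_rot: [0.664, 0.748, 0.0, 0.0]
ft_force: [-0.6, 1.3, -1.5]
grip_width: 0.0496
grip_force: 29.9
```

```bash
python3 - <<'E'
from plan import *
stat()
E
```

```text
t 7.47 pos [0.5563 0.0468 0.0598] psi 6.8 q6 -0.23 w 0.0496 F [-0.6  1.3 -1.5] gf 29.9 nest 0.0639 -0.0003 0.0418
```

>>> servo_tool(rows=[0.6,0,-0.0006,0.001,0,0.6,0,0,0,0,0.6,0,0,0,0,0.6,0,0,0,0,0.6,0,0,0,0], newtons=3)

```text
time: 7.88
position: [0.5561, 0.0465, 0.0588]
tool_rot: [0.664, 0.748, 0.0, 0.001]
ft_force: [1.1, -1.3, 3.8]
grip_width: 0.0499
grip_force: 3.0
```

```bash
cat > bl.py <<'E'
from plan import *
from scipy.optimize import least_squares
def corners(c,th,y=0):
    pass
E
python3 - <<'E'
from plan import *
stat()
s=robot.camera("scene"); save(s,"c4.png",(235,165,375,285),4)
E
```

```text
t 7.88 pos [0.5561 0.0465 0.0588] psi 6.8 q6 -0.23 w 0.0499 F [ 1.1 -1.3  3.8] gf 3.0 nest 0.0636 -0.0 0.0408
```

View pics/c4.png

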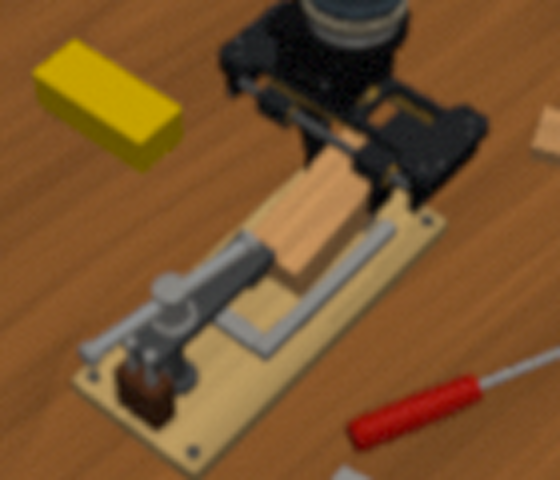

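The blank now sits on the tall stop, with its near lower corner at about (290,285) in the crop, which is (307.5,236) in the frame. I'll work out its tilt numerically.

```bash
cat > bl.py <<'E'
from edge import *
from scipy.optimize import minimize
def box(x0,z0,th,y=0,yaw=0):
    """x0,z0: nest x,z of the low bottom edge; th tilt (rad)"""
    def P(b,v,h): # b from the low end, v across (nest y), h up
        return nest(x0+b*np.cos(th)-h*np.sin(th),y+v+b*yaw,z0+b*np.sin(th)+h*np.cos(th))
    return P
def score(pic,P,bmax=.055):
    g=cv2.GaussianBlur(pic["pixels"].astype(np.float32),(0,0),.7)
    gx=cv2.Sobel(g,cv2.CV_32F,1,0); gy=cv2.Sobel(g,cv2.CV_32F,0,1)
    E=[((0,.025,.04),(0,-.025,.04)),((0,.025,0),(0,-.025,0)),((0,.025,.04),(bmax,.025,.04)),((0,-.025,.04),(bmax,-.025,.04)),((0,-.025,0),(bmax,-.025,0)),((0,-.025,0),(0,-.025,.04))]
    tot=0
    for a,b in E:
        a,b=P(*a),P(*b); u=proj(pic,[a+(b-a)*k for k in np.linspace(.1,.9,20)]); d=u[-1]-u[0]; n=np.array([-d[1],d[0]])/np.hypot(*d)
        G=[map_coordinates(q[...,c],[u[:,1],u[:,0]],order=1) for q in(gx,gy) for c in range(3)]
        tot+=np.sqrt(sum((n[0]*G[c]+n[1]*G[3+c])**2 for c in range(3))).mean()
    return tot
E
python3 - <<'E'
from bl import *
s=robot.camera("scene"); stat()
for x0,z0,th in((-.028,.022,0),(-.026,0,.25)):
    P=box(x0,z0,th); print(proj(s,P(0,-.025,0)),proj(s,P(0,-.025,.04)),proj(s,P(0,.025,.04)))
res=[]
for th in np.radians(range(0,18,2)):
  best=max((score(s,box(x,z,th,y)),x,z,y) for x in np.arange(-.045,-.015,.002) for z in np.arange(-.004,.026,.002) for y in(0,.002,.004)); print(round(np.degrees(th)),np.round(best,4))
E
```

```text
t 7.98 pos [0.5561 0.0465 0.0587] psi 6.8 q6 -0.23 w 0.0502 F [ 0.7 -0.5  3.2] gf 3.0 nest 0.0636 -0.0 0.0407
[[309.26872622 238.26261695]] [[309.26271587 229.98731853]] [[295.97014071 220.98696277]]
[[309.71119115 242.21247896]] [[307.483167   236.55609671]] [[294.36872924 227.55008758]]
0 [ 1.0966241e+03 -2.9000000e-02  1.8000000e-02  0.0000000e+00]
2 [ 1.1133047e+03 -2.9000000e-02  1.8000000e-02  0.0000000e+00]
4 [ 1.1214739e+03 -2.7000000e-02  1.6000000e-02  0.0000000e+00]
6 [ 1.1310315e+03 -2.9000000e-02  1.8000000e-02  0.0000000e+00]
8 [ 1.1360176e+03 -2.7000000e-02  1.6000000e-02  0.0000000e+00]
10 [ 1.130789e+03 -2.700000e-02  1.600000e-02  0.000000e+00]
12 [ 1.1219209e+03 -2.5000000e-02  1.4000000e-02  0.0000000e+00]
14 [ 1.1007099e+03 -2.5000000e-02  1.4000000e-02  0.0000000e+00]
16 [ 1.0679469e+03 -2.3000000e-02  1.2000000e-02  0.0000000e+00]
```

>>> servo_tool(rows=[-0.24,0,0,0,0,-0.24,0,0,0,0,-0.24,0,0,0,0,-0.24,0,0,0,0,-0.24,0,0,0,0])

```text
time: 8.4
position: [0.555, 0.0469, 0.0579]
tool_rot: [0.664, 0.748, -0.0, -0.0]
ft_force: [0.4, -0.3, 0.6]
grip_width: 0.0543
grip_force: 0.0
```

```bash
python3 - <<'E'
from bl import *
s=robot.camera("scene"); stat()
for th in np.radians(range(0,20,2)):
  best=max((score(s,box(x,z,th,y)),x,z,y) for x in np.arange(-.047,-.009,.002) for z in np.arange(-.006,.026,.002) for y in(-.002,0,.002,.004)); print(round(np.degrees(th)),np.round(best,4))
E
```

```text
t 8.45 pos [0.5551 0.0469 0.058 ] psi 6.8 q6 -0.23 w 0.0539 F [-0.1 -0.2 -0.2] gf 0.0 nest 0.0641 0.0009 0.04
0 [ 1.0777529e+03 -2.1000000e-02  2.0000000e-03  4.0000000e-03]
2 [ 1.0716556e+03 -2.1000000e-02  2.0000000e-03  4.0000000e-03]
4 [ 1.0515375e+03 -2.3000000e-02  6.0000000e-03  2.0000000e-03]
6 [ 1.0276095e+03 -1.9000000e-02  0.0000000e+00  4.0000000e-03]
8 [ 1.0274216e+03 -1.9000000e-02  1.6000000e-02 -2.0000000e-03]
10 [ 1.0458296e+03 -1.9000000e-02  1.6000000e-02 -2.0000000e-03]
12 [ 1.0534941e+03 -1.3000000e-02  6.0000000e-03  2.0000000e-03]
14 [ 1.0504609e+03 -1.7000000e-02  1.4000000e-02 -2.0000000e-03]
16 [ 1.035974e+03 -1.900000e-02 -4.000000e-03  4.000000e-03]
18 [ 1.0234892e+03 -1.9000000e-02 -4.0000000e-03  4.0000000e-03]
```

```bash
python3 - <<'E'
from bl import *
s=robot.camera("scene")
for z0 in(0,.004,.008,.012,.016,.02):
  r=[]
  for x in np.arange(-.046,-.008,.001):
    th=np.arctan((.022-z0)/(.0615-x))
    for y in np.arange(0,.0061,.001):
      for yaw in(-.03,-.015,0,.015,.03): r.append((score(s,box(x-.0017,z0,th,y-yaw*.06,yaw)),x,y,yaw,np.degrees(th)))
  print(z0,np.round(max(r),4))
save(s,"c5.png",(265,185,345,255),7)
E
```

```text
0 [ 1.0458166e+03 -2.0000000e-02  2.0000000e-03 -3.0000000e-02
  1.5106300e+01]
0.004 [ 1.0505109e+03 -1.0000000e-02  2.0000000e-03  0.0000000e+00
  1.4130500e+01]
0.008 [ 1.0564439e+03 -1.3000000e-02  2.0000000e-03  3.0000000e-02
  1.0642900e+01]
0.012 [ 1.0332467e+03 -2.4000000e-02  0.0000000e+00  3.0000000e-02
  6.6710000e+00]
0.016 [ 1.0354137e+03 -2.6000000e-02  0.0000000e+00  3.0000000e-02
  3.9227000e+00]
0.02 [ 1.0171952e+03 -2.9000000e-02  0.0000000e+00  3.0000000e-02
  1.2660000e+00]
```

View pics/c5.png

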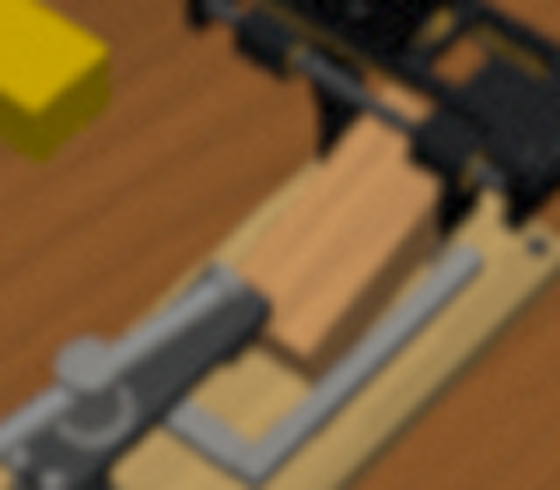

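The blank is now tilted: its end face looks foreshortened near (310,365) in the crop. The low end is on the nest floor inside the rails and points under the nose. Next I regrip lightly and slide it in.

>>> servo_tool(rows=[0.6,0,0,0,0,0.6,0,0,0,0,0.6,0,0,0,0,0.6,0,0,0,0,0.6,0,0,0,0], newtons=10)

```text
time: 8.92
position: [0.5554, 0.0468, 0.0582]
tool_rot: [0.664, 0.748, 0.0, 0.0]
ft_force: [-0.4, -0.2, 0.1]
grip_width: 0.0498
grip_force: 10.0
```

>>> servo_tool(rows=[0.6,-0.0048,0,0.001,0,0.6,-0.0048,0,0.001,0,0.6,-0.0048,0,0.001,0,0.6,0,0,0,0,0.6,0,0,0,0])

```text
time: 9.33
position: [0.5573, 0.0316, 0.0552]
tool_rot: [0.664, 0.747, -0.0, 0.0]
ft_force: [0.3, -1.1, -0.7]
grip_width: 0.0497
grip_force: 10.0
```

```bash
python3 - <<'E'
from bl import *
s=robot.camera("scene"); stat()
E
```

```text
t 9.38 pos [0.5572 0.0319 0.0552] psi 6.7 q6 -0.26 w 0.0499 F [-0.  -0.1  0.1] gf 10.0 nest 0.049 0.0006 0.0372
```

>>> servo_tool(rows=[0.6,-0.0048,0,0.001,0,0.6,-0.0048,0,0.001,0,0.6,-0.0048,0,0.001,0,0.6,0,0,0,0,0.6,0,0,0,0])

```text
time: 9.8
position: [0.5589, 0.0174, 0.0521]
tool_rot: [0.664, 0.747, -0.0, 0.0]
ft_force: [0.1, -1.5, -0.7]
grip_width: 0.0498
grip_force: 10.0
```

```bash
python3 - <<'E'
from bl import *
s=robot.camera("scene"); stat()
save(s,"c6.png",(255,185,345,265),7)
E
```

```text
t 9.85 pos [0.5589 0.0177 0.0521] psi 6.8 q6 -0.29 w 0.0498 F [ 0.7 -0.1 -0.9] gf 10.0 nest 0.0347 0.0006 0.0341
```

View pics/c6.png

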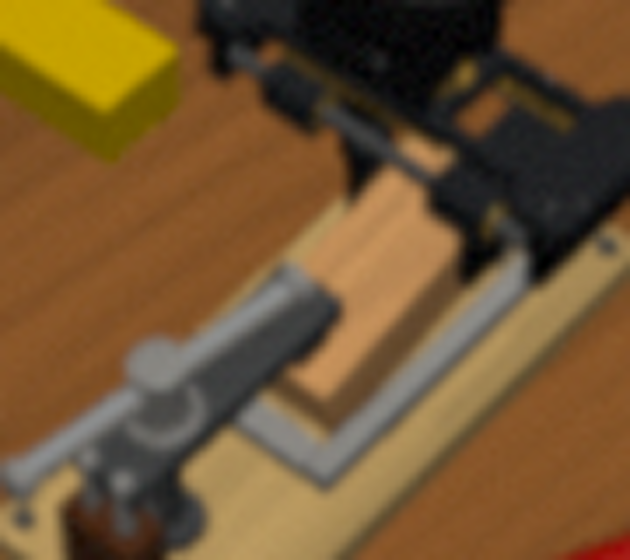

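```bash
python3 - <<'E'
from bl import *
s=robot.camera("scene"); f=lambda X:((proj(s,X)[0]-[255,185]+.5)*7).round()
print("inner corner",f(nest(-.0632,-.0232,.012)),f(nest(-.0632,-.0232,.010)))
for x0 in(-.042,-.046,-.05,-.054,-.058):
    th=np.arctan(.022/(.0615-x0)); P=box(x0-.0017,0,th,.0033)
    e0,e1=P(0,-.025,0),P(0,0,0); t0,t1=P(0,-.025,.04),P(0,0,.04); 
    print(x0,np.degrees(th).round(1),"bot",f(e0),"top",f(t0),"bot edge",prof(s,e0,e1,w=2.5),"top edge",prof(s,t0,t1,w=2.5))
E
```

```text
inner corner [325. 442.] [325. 444.]
-0.042 12.0 bot [353. 426.] top [339. 384.] bot edge (array([ 0.57, -0.82]), [(0.75, 13)]) top edge (array([ 0.57, -0.82]), [(0.5, 8), (1.75, 6)])
-0.046 11.6 bot [347. 432.] top [333. 390.] bot edge (array([ 0.57, -0.82]), [(-1.5, 38), (2.0, 16)]) top edge (array([ 0.57, -0.82]), [(-2.0, 39), (1.25, 9)])
-0.05 11.2 bot [341. 439.] top [327. 396.] bot edge (array([ 0.58, -0.82]), [(-0.25, 38)]) top edge (array([ 0.57, -0.82]), [(-0.75, 37)])
-0.054 10.8 bot [334. 445.] top [321. 401.] bot edge (array([ 0.58, -0.82]), [(1.0, 39)]) top edge (array([ 0.57, -0.82]), [(0.25, 36)])
-0.058 10.4 bot [328. 451.] top [315. 407.] bot edge (array([ 0.58, -0.82]), [(2.25, 39)]) top edge (array([ 0.57, -0.82]), [(-2.0, 38), (1.5, 34)])
```

>>> servo_tool(rows=[0.6,-0.0023,0,0.0004,0,0.6,-0.0023,0,0.0004,0,0.6,-0.0022,0,0.0004,0,0.6,0,0,0,0,0.6,0,0,0,0], newtons=8)

```text
time: 10.32
position: [0.5596, 0.0113, 0.051]
tool_rot: [0.664, 0.748, -0.0, -0.0]
ft_force: [-0.4, 0.1, -0.2]
grip_width: 0.05
grip_force: 8.0
```

>>> servo_tool(rows=[0.6,0.0019,0,0.004,0,0.6,0.0019,0,0.004,0,0.6,0,0,0,0,0.6,0,0,0,0,0.6,0,0,0,0])

```text
time: 10.73
position: [0.5589, 0.0153, 0.0427]
tool_rot: [0.664, 0.748, -0.0, -0.0]
ft_force: [-0.0, -0.4, -1.1]
grip_width: 0.0501
grip_force: 8.0
```

```bash
python3 - <<'E'
from bl import *
s=robot.camera("scene"); stat()
for x0 in(-.052,-.056,-.06):
  for th in np.radians((2,4,6,8,10)):
    P=box(x0-.0017,0,th,.0033); print(x0,np.degrees(th).round(),"bot",prof(s,P(0,-.025,0),P(0,0,0),w=2)[1],"top",prof(s,P(0,-.025,.04),P(0,0,.04),w=2)[1],"side",prof(s,P(.01,-.025,.04),P(.05,-.025,.04),w=2)[1])
E
```

```text
t 10.78 pos [0.5589 0.0153 0.0428] psi 6.8 q6 -0.29 w 0.0501 F [-0.  -0.3 -1.1] gf 8.0 nest 0.0323 0.0008 0.0248
-0.052 2.0 bot [(-1.25, 37)] top [(0.0, 13)] side [(0.0, 44)]
-0.052 4.0 bot [(-1.25, 37)] top [(0.5, 13)] side [(0.0, 44)]
-0.052 6.0 bot [(-1.25, 37)] top [(1.0, 14)] side [(0.25, 44)]
-0.052 8.0 bot [(-1.25, 37)] top [(-1.5, 39), (1.5, 14)] side [(0.5, 44)]
-0.052 10.0 bot [(-1.25, 37)] top [(-1.0, 39)] side [(0.5, 44)]
-0.056 2.0 bot [(0.0, 38)] top [(-1.75, 39), (1.25, 14)] side [(0.0, 44)]
-0.056 4.0 bot [(0.0, 38)] top [(-1.25, 39), (1.75, 14)] side [(0.25, 44)]
-0.056 6.0 bot [(0.0, 38)] top [(-0.75, 38)] side [(0.25, 44)]
-0.056 8.0 bot [(0.0, 38)] top [(-0.25, 38)] side [(0.5, 44)]
-0.056 10.0 bot [(0.0, 38)] top [(0.25, 37)] side [(0.5, 44)]
-0.06 2.0 bot [(1.25, 39)] top [(-0.5, 38)] side [(0.0, 44)]
-0.06 4.0 bot [(1.25, 39)] top [(0.0, 37)] side [(0.25, 44)]
-0.06 6.0 bot [(1.25, 39)] top [(0.5, 37)] side [(0.25, 44)]
-0.06 8.0 bot [(1.25, 39)] top [(1.0, 37)] side [(0.5, 45)]
-0.06 10.0 bot [(1.25, 39)] top [(1.5, 36)] side [(0.75, 44)]
```

>>> servo_tool(rows=[0.6,-0.003,0,0.0005,0,0.6,0,0,0,0,0.6,0,0,0,0,0.6,0,0,0,0,0.6,0,0,0,0])

```text
time: 11.2
position: [0.5591, 0.0134, 0.0426]
tool_rot: [0.664, 0.747, 0.0, -0.001]
ft_force: [-0.3, 5.7, -0.5]
grip_width: 0.0496
grip_force: 8.0
```

>>> servo_tool(rows=[0.6,0.0019,0,0.004,0,0.6,0.001,0,0.002,0,0.6,0,0,0,0,0.6,0,0,0,0,0.6,0,0,0,0])

```text
time: 11.62
position: [0.5592, 0.0149, 0.0364]
tool_rot: [0.664, 0.748, -0.0, -0.0]
ft_force: [-0.1, 0.1, -1.4]
grip_width: 0.0498
grip_force: 8.0
```

```bash
python3 - <<'E'
from bl import *
s=robot.camera("scene"); stat()
for x0 in(-.056,-.06):
  for th in np.radians((0,2,4,6,8)):
    P=box(x0-.0017,0,th,.0033); print(x0,np.degrees(th).round(),"bot",prof(s,P(0,-.025,0),P(0,0,0),w=2)[1],"top",prof(s,P(0,-.025,.04),P(0,0,.04),w=2)[1],"side",prof(s,P(.01,-.025,.04),P(.05,-.025,.04),w=2)[1])
E
```

```text
t 11.67 pos [0.5592 0.0149 0.0364] psi 6.8 q6 -0.29 w 0.0500 F [-0.1  0.5 -2.1] gf 8.0 nest 0.0319 0.0006 0.0184
-0.056 0.0 bot [(0.0, 38)] top [(1.0, 13)] side [(0.25, 43)]
-0.056 2.0 bot [(0.0, 38)] top [(-1.5, 37), (1.5, 13)] side [(0.25, 43)]
-0.056 4.0 bot [(0.0, 38)] top [(-1.0, 37)] side [(0.5, 43)]
-0.056 6.0 bot [(0.0, 38)] top [(-0.5, 36)] side [(0.75, 43)]
-0.056 8.0 bot [(0.0, 38)] top [(0.0, 36)] side [(0.75, 43)]
-0.06 0.0 bot [(1.25, 38)] top [(-0.75, 36)] side [(0.25, 43)]
-0.06 2.0 bot [(1.25, 38)] top [(-0.25, 36)] side [(0.25, 43)]
-0.06 4.0 bot [(1.25, 38)] top [(0.25, 36)] side [(0.5, 43)]
-0.06 6.0 bot [(1.25, 38)] top [(0.75, 35)] side [(0.75, 43)]
-0.06 8.0 bot [(1.25, 38)] top [(1.25, 35)] side [(0.75, 43)]
```

>>> servo_tool(rows=[0.6,0.0005,0,0.0015,0,0.6,0,0,0,0,0.6,0,0,0,0,0.6,0,0,0,0,0.6,0,0,0,0])

```text
time: 12.08
position: [0.5592, 0.0155, 0.0351]
tool_rot: [0.664, 0.748, 0.0, 0.0]
ft_force: [0.8, -0.2, -1.1]
grip_width: 0.0498
grip_force: 8.0
```

>>> servo_tool(rows=[-0.4,0,0,0,0,-0.4,0,0,0,0,-0.4,0,0,0,0,-0.4,0,0,0,0,-0.4,0,0,0,0])

```text
time: 12.5
position: [0.5591, 0.0156, 0.0351]
tool_rot: [0.664, 0.748, 0.0, 0.0]
ft_force: [0.1, -0.1, 0.5]
grip_width: 0.0604
grip_force: 0.0
```

>>> servo_tool(rows=[-0.6,0,0,-0.01,0,-0.6,0,0,-0.03,0,-0.6,0,0,-0.03,0,-0.6,0.03,0,-0.03,0,-0.6,0.03,0,-0.02,0])

```text
time: 12.92
position: [0.5537, 0.0739, 0.158]
tool_rot: [0.665, 0.746, 0.001, 0.002]
ft_force: [-0.1, 0.4, -0.5]
grip_width: 0.0695
grip_force: 0.0
```

```bash
python3 - <<'E'
from bl import *
stat(); s=robot.camera("scene")
for r in robot.place_of(s,"blank_mid")[:5]:
    a=np.array(r["at"]); d=a[:2]-N; print(np.round(a,4),round(r["score"],2),"nest",d@ex,d@ey)
# far end (+x) top edge for flat vs raised
for th in np.radians((0,2,4,6,8,10)):
    P=box(-.061-.0017,0,th,.0033); print(np.degrees(th).round(),"far top",prof(s,P(.12,-.025,.04),P(.12,.025,.04),w=2)[1],"side top",prof(s,P(.06,-.025,.04),P(.12,-.025,.04),w=2)[1],"left",prof(s,P(.06,.025,.04),P(.12,.025,.04),w=2)[1])
E
```

```text
t 12.92 pos [0.5537 0.0739 0.158 ] psi 6.6 q6 -0.18 w 0.0695 F [-0.1  0.4 -0.5] gf 0.0 nest 0.0911 -0.0009 0.14
[0.3563 0.3943 0.0237] 0.79 nest 0.4323673136872996 0.1578332856365484
[ 0.5641 -0.0177  0.0352] 0.66 nest -0.001063173091798092 -0.00047923165262380303
[ 0.3425 -0.0106  0.0149] 0.64 nest 0.03184257386113739 0.21877902205169947
[0.3779 0.2129 0.0243] 0.5 nest 0.24968606993967263 0.15754487131633613
0.0 far top [(-0.5, 15)] side top [(0.25, 40)] left [(1.0, 7)]
2.0 far top [(-1.0, 14), (1.5, 9)] side top [(0.75, 40)] left [(1.5, 7)]
4.0 far top [(-1.25, 14), (1.25, 8)] side top [(1.25, 40)] left []
6.0 far top [(-1.5, 13), (1.0, 7)] side top [(1.5, 40)] left []
8.0 far top [(-1.75, 12), (1.0, 7)] side top [] left [(-1.75, 37)]
10.0 far top [] side top [] left [(-1.25, 36)]
```

The blank lies flat: the network puts blank_mid at nest (-1, -0.5) mm. Next is the handle.

```bash
python3 - <<'E'
from edge import *
t=robot.camera("top"); s=robot.camera("scene")
for n,p in(("top",t),("scene",s)):
    for q in("handle_mid","handle_end"):
        for r in robot.place_of(p,q)[:2]: print(n,q,np.round(r["at"],4),round(r["score"],2))
    for r in robot.outline_of(p,"handle_mid")[:1]:
        m=r["region"]; pts=np.argwhere(m)[:,::-1].astype(np.float32); vx,vy,x,y=cv2.fitLine(pts,cv2.DIST_HUBER,0,.01,.01).ravel()
        k=(pts-[x,y])@[vx,vy]; E=np.array([[x,y]])+np.array([[k.min()],[k.max()]])*[vx,vy]
        X=ray(p,E,.119); d=X[0]-X[1]; print(n,"outline",len(pts),X[:,:2].round(4).tolist(),"len",np.linalg.norm(d).round(4),"dir",np.degrees(np.arctan2(d[1],d[0])).round(1),"mid",X.mean(0).round(4))
print("axis from nest",nest(-.1265,0,.102))
E
```

```text
top handle_mid [ 0.579  -0.1373  0.1165] 0.69
top handle_mid [ 0.5618 -0.0189  0.0194] 0.29
top handle_end [ 0.5769 -0.0912  0.1194] 0.69
top handle_end [0.61   0.4704 0.0015] 0.24
top outline 236 [[0.5759, -0.0677], [0.5749, -0.2117]] len 0.144 dir 89.6 mid [ 0.5754 -0.1397  0.119 ]
scene handle_mid [ 0.5749 -0.1408  0.1186] 0.76
scene handle_mid [ 0.576  -0.0951  0.1171] 0.5
scene handle_end [ 0.5773 -0.0943  0.1174] 0.6
scene outline 358 [[0.5756, -0.2164], [0.5799, -0.07]] len 0.1464 dir -91.7 mid [ 0.5778 -0.1432  0.119 ]
axis from nest [ 0.57825885 -0.14233609  0.12      ]
```

```bash
python3 - <<'E'
from plan import *
p,a,o=pose(); stat()
p,a=rows(p,a,[([.578,-.0915,.158],-1.4,6,-.6),([.578,-.0915,.1075],-1.4,3,-.6)]); print(p,a)
E
```

```text
t 13.42 pos [0.5517 0.0738 0.1535] psi 6.7 q6 -0.18 w 0.0696 F [-0.2 -0.8 -0.3] gf 0.0 nest 0.0912 0.0012 0.1355
[-0.6,-0.0279,0.0011,-0.0008,1.3,-0.6,-0.0278,0.0018,-0.0007,1.4,-0.6,-0.0278,0.0025,-0.0008,1.3,-0.6,-0.0277,0.0031,-0.0007,1.4,-0.6,-0.0276,0.0038,-0.0008,1.3]
[-0.6,-0.0276,0.0043,-0.0007,1.4,-0.6,-0.0,0.0,0.0168,-0.0,-0.6,-0.0,0.0,0.0168,-0.0,-0.6,-0.0,0.0,0.0169,-0.0]
[ 0.57795668 -0.09149361  0.10747685] -1.4062215484038678
```

>>> servo_tool(rows=[-0.6,-0.0279,0.0011,-0.0008,1.3,-0.6,-0.0278,0.0018,-0.0007,1.4,-0.6,-0.0278,0.0025,-0.0008,1.3,-0.6,-0.0277,0.0031,-0.0007,1.4,-0.6,-0.0276,0.0038,-0.0008,1.3])

```text
time: 13.83
position: [0.574, -0.0648, 0.1575]
tool_rot: [0.707, 0.707, -0.0, -0.001]
ft_force: [-0.4, 0.7, 0.1]
grip_width: 0.0694
grip_force: 0.0
```

>>> servo_tool(rows=[-0.6,-0.0276,0.0043,-0.0007,1.4,-0.6,0,0,0,0,-0.6,0,0,0.0168,0,-0.6,0,0,0.0168,0,-0.6,0,0,0.0169,0])

```text
time: 14.25
position: [0.5783, -0.0911, 0.1075]
tool_rot: [0.716, 0.698, -0.0, -0.0]
ft_force: [0.8, -0.1, 0.1]
grip_width: 0.0696
grip_force: 0.0
```

>>> servo_tool(rows=[-0.6,0,0,0,0,-0.6,0,0,0,0,-0.6,0,0,0,0,-0.6,0,0,0,0,-0.6,0,0,0,0])

```text
time: 14.67
position: [0.5793, -0.0908, 0.1096]
tool_rot: [0.715, 0.699, 0.0, 0.001]
ft_force: [0.1, 0.7, 0.0]
grip_width: 0.0695
grip_force: 0.0
```

```bash
python3 - <<'E'
from plan import *
stat()
E
```

```text
t 14.67 pos [ 0.5793 -0.0908  0.1096] psi -1.3 q6 -0.32 w 0.0695 F [0.1 0.7 0. ] gf 0.0 nest -0.0754 -0.0071 0.0916
```

>>> servo_tool(rows=[1,0,0,0,0,1,0,0,0,0,1,0,0,0,0,1,0,0,0,0,1,0,0,0,0], newtons=20)

```text
time: 15.08
position: [0.5786, -0.0906, 0.1086]
tool_rot: [0.715, 0.699, 0.0, 0.0]
ft_force: [-0.3, 0.6, -0.6]
grip_width: 0.0441
grip_force: 0.0
```

>>> servo_tool(rows=[1,0,0,0,0,1,0,0,0,0,1,0,0,0,0,1,0,0,0,0,1,0,0,0,0])

```text
time: 15.5
position: [0.5789, -0.0906, 0.1085]
tool_rot: [0.715, 0.699, 0.0, 0.0]
ft_force: [-0.6, 0.7, -2.4]
grip_width: 0.0114
grip_force: 20.2
```

>>> servo_tool(rows=[1,0,0,0,0,1,0,0,0,0,1,0,0,0,0,1,0,0,0,0,1,0,0,0,0])

```text
time: 15.92
position: [0.5789, -0.0906, 0.1085]
tool_rot: [0.715, 0.699, 0.0, 0.0]
ft_force: [2.1, -0.3, -1.1]
grip_width: 0.0113
grip_force: 20.0
```

```bash
python3 - <<'E'
from plan import *
stat()
E
```

```text
t 15.92 pos [ 0.5789 -0.0906  0.1085] psi -1.3 q6 -0.32 w 0.0113 F [ 2.1 -0.3 -1.1] gf 20.0 nest -0.0752 -0.0067 0.0905
```

>>> servo_tool(rows=[1,-0.0003,0.0053,0.0002,6,1,-0.0003,0.0053,0.0003,6,1,-0.0003,0.0053,0.0002,6,1,-0.0003,0.0053,0.0003,6,1,-0.0003,0.0053,0.0002,6])

```text
time: 16.33
position: [0.6035, -0.0975, 0.1073]
tool_rot: [0.873, 0.488, -0.0, -0.001]
ft_force: [-0.2, 1.5, -0.7]
grip_width: 0.011
grip_force: 20.2
```

>>> servo_tool(rows=[1,-0.0003,0.0053,0.0003,6,1,-0.0003,0.0053,0.0002,6,1,-0.0003,0.0053,0.0003,6,1,-0.0003,0.0053,0.0002,6,1,-0.0003,0.0053,0.0003,6])

```text
time: 16.75
position: [0.6223, -0.1164, 0.106]
tool_rot: [0.969, 0.245, 0.0, -0.001]
ft_force: [2.0, 2.9, -0.0]
grip_width: 0.0109
grip_force: 20.2
```

```bash
python3 - <<'E'
from plan import *
stat(); t=robot.camera("top"); print(robot.get_obs()["moment"])
E
```

```text
t 16.75 pos [ 0.6223 -0.1164  0.106 ] psi -61.6 q6 0.71 w 0.0109 F [ 2.   2.9 -0. ] gf 20.2 nest -0.1059 -0.0468 0.088
[ 0.16254139 -0.34600833  0.01394442]
```

>>> servo_tool(rows=[1,-0.0003,0.0053,0.0003,6,1,-0.0003,0.0053,0.0002,6,1,-0.0003,0.0053,0.0003,6,1,-0.0003,0.0053,0.0002,6,1,-0.0003,0.0053,0.0003,6])

```text
time: 17.22
position: [0.6291, -0.1423, 0.1048]
tool_rot: [1.0, -0.013, 0.001, -0.0]
ft_force: [3.1, 2.2, -1.6]
grip_width: 0.011
grip_force: 20.1
```

>>> servo_tool(rows=[1,-0.0003,0.0053,0.0003,6,1,-0.0003,0.0053,0.0002,6,1,-0.0003,0.0053,0.0003,6,1,-0.0003,0.0053,0.0002,6,1,-0.0003,0.0053,0.0003,6])

```text
time: 17.63
position: [0.6219, -0.1681, 0.1036]
tool_rot: [0.962, -0.271, 0.002, -0.0]
ft_force: [4.7, 1.0, -1.9]
grip_width: 0.0113
grip_force: 20.0
```

>>> servo_tool(rows=[1,0,0,0,0,1,0,0,0,0,-0.3,0,0,0,0,-0.3,0,0,0,0,-0.3,0,0,0,0])

```text
time: 18.05
position: [0.6191, -0.1671, 0.1032]
tool_rot: [0.963, -0.269, -0.002, -0.0]
ft_force: [0.0, 0.2, -0.2]
grip_width: 0.024
grip_force: 0.0
```

>>> servo_tool(rows=[-0.3,0,0,0,0,-0.3,0,0,0,0,-0.3,0,0,-0.02,0,-0.3,0,0,-0.02,0,-0.3,0,0,0,0])

```text
time: 18.47
position: [0.6227, -0.1687, 0.1472]
tool_rot: [0.963, -0.27, 0.003, 0.001]
ft_force: [0.9, 0.1, -0.4]
grip_width: 0.0533
grip_force: 0.0
```

```bash
python3 - <<'E'
from plan import *
stat(); t=robot.camera("top"); s=robot.camera("scene")
for n,p in(("top",t),("scene",s)):
    for q in("handle_mid",):
        for r in robot.place_of(p,q)[:1]: print(n,q,np.round(r["at"],4),round(r["score"],2))
    for r in robot.outline_of(p,"handle_mid")[:1]:
        m=r["region"]; pts=np.argwhere(m)[:,::-1].astype(np.float32); vx,vy,x,y=cv2.fitLine(pts,cv2.DIST_HUBER,0,.01,.01).ravel()
        k=(pts-[x,y])@[vx,vy]; E=np.array([[x,y]])+np.array([[k.min()],[k.max()]])*[vx,vy]
        X=ray(p,E,.113); d=X[0]-X[1]; print(n,"outline",r["score"],len(pts),X[:,:2].round(4).tolist(),"len",np.linalg.norm(d).round(4),"dir",np.degrees(np.arctan2(d[1],d[0])).round(1),"mid",X.mean(0).round(4))
E
```

```text
t 18.47 pos [ 0.6227 -0.1687  0.1472] psi -121.3 q6 1.68 w 0.0533 F [ 0.9  0.1 -0.4] gf 0.0 nest -0.1579 -0.041 0.1292
top outline 0.16 144 [[0.6931, 0.0123], [0.6664, -0.0677]] len 0.0843 dir 71.6 mid [ 0.6798 -0.0277  0.113 ]
scene handle_mid [ 0.5767 -0.144   0.1162] 0.54
scene outline 0.65 182 [[0.5597, -0.1357], [0.6393, -0.1827]] len 0.0925 dir 149.5 mid [ 0.5995 -0.1592  0.113 ]
```

```bash
python3 - <<'E'
from plan import *
p,a,o=pose()
p,a=rows(p,a,[([.5344,-.115,.145],58.7,26,-.3),([.5344,-.115,.1035],58.7,4,-.3)]); print(p,a)
E
```

```text
[-0.3,-0.0038,-0.0,-0.0001,6.9,-0.3,-0.0038,0.0004,-0.0001,6.9,-0.3,-0.0037,0.0009,-0.0001,6.9,-0.3,-0.0036,0.0013,-0.0001,6.9,-0.3,-0.0034,0.0018,-0.0001,6.9]
[-0.3,-0.0032,0.0022,-0.0001,6.9,-0.3,-0.0029,0.0025,-0.0001,6.9,-0.3,-0.0026,0.0029,-0.0001,6.9,-0.3,-0.0022,0.0031,-0.0001,6.9,-0.3,-0.0018,0.0034,-0.0001,6.9]
[-0.3,-0.0014,0.0036,-0.0001,6.9,-0.3,-0.001,0.0037,-0.0001,6.9,-0.3,-0.0005,0.0038,-0.0001,6.9,-0.3,-0.0,0.0039,-0.0001,6.9,-0.3,0.0004,0.0038,-0.0001,6.9]
[-0.3,0.0009,0.0037,-0.0001,7.0,-0.3,0.0013,0.0036,-0.0001,6.9,-0.3,0.0018,0.0034,-0.0001,7.0,-0.3,0.0022,0.0032,-0.0001,-38.1,-0.3,-0.0003,0.0038,-0.0001,13.4]
[-0.3,0.0006,0.0038,-0.0001,13.4,-0.3,0.0015,0.0036,-0.0002,13.4,-0.3,0.0023,0.0031,-0.0001,-76.6,-0.3,-0.0025,0.0029,-0.0002,43.4,-0.3,0.0002,0.0039,-0.0001,43.3]
[-0.3,0.0027,0.0027,-0.0002,-316.6,-0.3,0.0,-0.0,0.0104,-0.0,-0.3,0.0,-0.0,0.0104,-0.0,-0.3,0.0,-0.0,0.0104,-0.0,-0.3,0.0,-0.0,0.0103,-0.0]
[ 0.53442419 -0.11497471  0.10353062] 58.671624897448794
```

Wrong way round because of my angle wrap; fix it.

```bash
sed -i 's/((ps-a+180)%360-180 if abs(ps-a)<300 else ps-a)/(ps-a)/' plan.py; python3 - <<'E'
from plan import *
p,a,o=pose()
p,a=rows(p,a,[([.5344,-.115,.145],58.7,26,-.3),([.5344,-.115,.1035],58.7,4,-.3)]); print(p,a)
E
```

```text
[-0.3,-0.0038,-0.0,-0.0001,-6.9,-0.3,-0.0038,-0.0005,-0.0001,-6.9,-0.3,-0.0037,-0.0009,-0.0001,-6.9,-0.3,-0.0036,-0.0014,-0.0001,-6.9,-0.3,-0.0034,-0.0018,-0.0001,-6.9]
[-0.3,-0.0032,-0.0022,-0.0001,-6.9,-0.3,-0.0029,-0.0026,-0.0001,-6.9,-0.3,-0.0025,-0.0029,-0.0001,-6.9,-0.3,-0.0022,-0.0032,-0.0001,-6.9,-0.3,-0.0018,-0.0034,-0.0001,-6.9]
[-0.3,-0.0014,-0.0036,-0.0001,-6.9,-0.3,-0.0009,-0.0037,-0.0001,-6.9,-0.3,-0.0005,-0.0038,-0.0001,-6.9,-0.3,0.0,-0.0038,-0.0001,-6.9,-0.3,0.0005,-0.0038,-0.0001,-7.0]
[-0.3,0.0009,-0.0037,-0.0001,-6.9,-0.3,0.0014,-0.0036,-0.0001,-7.0,-0.3,0.0018,-0.0034,-0.0001,-6.9,-0.3,0.0022,-0.0032,-0.0001,-7.0,-0.3,0.0026,-0.0029,-0.0001,-6.9]
[-0.3,0.0029,-0.0025,-0.0001,-7.0,-0.3,0.0032,-0.0022,-0.0002,-6.9,-0.3,0.0034,-0.0018,-0.0001,-7.0,-0.3,0.0036,-0.0013,-0.0002,-6.9,-0.3,0.0037,-0.0009,-0.0001,-7.0]
[-0.3,0.0038,-0.0004,-0.0002,-6.9,-0.3,0.0,-0.0,0.0104,-0.0,-0.3,0.0,-0.0,0.0104,-0.0,-0.3,0.0,-0.0,0.0104,-0.0,-0.3,0.0,-0.0,0.0103,-0.0]
[ 0.53442466 -0.11499032  0.10353062] 58.67162489744893
```

>>> servo_tool(rows=[-0.3,-0.0038,0,-0.0001,-6.9,-0.3,-0.0038,-0.0005,-0.0001,-6.9,-0.3,-0.0037,-0.0009,-0.0001,-6.9,-0.3,-0.0036,-0.0014,-0.0001,-6.9,-0.3,-0.0034,-0.0018,-0.0001,-6.9])

```text
time: 19.18
position: [0.6033, -0.1575, 0.1428]
tool_rot: [1.0, 0.031, -0.001, -0.0]
ft_force: [-0.1, -0.1, 0.3]
grip_width: 0.0568
grip_force: 0.0
```

>>> servo_tool(rows=[-0.3,-0.0032,-0.0022,-0.0001,-6.9,-0.3,-0.0029,-0.0026,-0.0001,-6.9,-0.3,-0.0025,-0.0029,-0.0001,-6.9,-0.3,-0.0022,-0.0032,-0.0001,-6.9,-0.3,-0.0018,-0.0034,-0.0001,-6.9])

```text
time: 19.6
position: [0.5869, -0.1473, 0.1434]
tool_rot: [0.945, 0.326, -0.001, -0.001]
ft_force: [-0.3, -0.5, -0.6]
grip_width: 0.057
grip_force: 0.0
```

>>> servo_tool(rows=[-0.3,-0.0014,-0.0036,-0.0001,-6.9,-0.3,-0.0009,-0.0037,-0.0001,-6.9,-0.3,-0.0005,-0.0038,-0.0001,-6.9,-0.3,0,-0.0038,-0.0001,-6.9,-0.3,0.0005,-0.0038,-0.0001,-7])

```text
time: 20.02
position: [0.5706, -0.1373, 0.1439]
tool_rot: [0.806, 0.592, -0.0, -0.001]
ft_force: [0.2, 0.0, 0.6]
grip_width: 0.0568
grip_force: 0.0
```

>>> servo_tool(rows=[-0.3,0.0009,-0.0037,-0.0001,-6.9,-0.3,0.0014,-0.0036,-0.0001,-7,-0.3,0.0018,-0.0034,-0.0001,-6.9,-0.3,0.0022,-0.0032,-0.0001,-7,-0.3,0.0026,-0.0029,-0.0001,-6.9])

```text
time: 20.43
position: [0.5542, -0.1272, 0.1445]
tool_rot: [0.593, 0.805, -0.0, -0.001]
ft_force: [0.0, -0.5, 1.0]
grip_width: 0.0563
grip_force: 0.0
```

>>> servo_tool(rows=[-0.3,0.0029,-0.0025,-0.0001,-7,-0.3,0.0032,-0.0022,-0.0002,-6.9,-0.3,0.0034,-0.0018,-0.0001,-7,-0.3,0.0036,-0.0013,-0.0002,-6.9,-0.3,0.0037,-0.0009,-0.0001,-7])

```text
time: 20.85
position: [0.5379, -0.1171, 0.1453]
tool_rot: [0.325, 0.946, 0.0, -0.001]
ft_force: [0.0, 0.5, -0.1]
grip_width: 0.0565
grip_force: 0.0
```

>>> servo_tool(rows=[-0.3,0.0038,-0.0004,-0.0002,-6.9,-0.3,0,0,0,0,-0.3,0,0,0,0,-0.3,0,0,0,0,-0.3,0,0,0,0])

```text
time: 21.27
position: [0.5355, -0.1155, 0.1461]
tool_rot: [0.271, 0.963, -0.0, -0.0]
ft_force: [0.3, 0.7, 1.1]
grip_width: 0.0565
grip_force: 0.0
```

```bash
python3 - <<'E'
from plan import *
stat(); s=robot.camera("scene")
for r in robot.place_of(s,"handle_mid")[:1]+robot.place_of(s,"handle_end")[:2]: print(np.round(r["at"],4),round(r["score"],2))
E
```

```text
t 21.27 pos [ 0.5355 -0.1155  0.1461] psi 58.6 q6 -1.44 w 0.0565 F [0.3 0.7 1.1] gf 0.0 nest -0.0949 0.0393 0.1281
[ 0.5659 -0.0136  0.0157] 0.73
[ 0.6215 -0.1693  0.1117] 0.78
```

>>> servo_tool(rows=[-0.3,0,0,0.0105,0,-0.3,0,0,0.0105,0,-0.3,0,0,0.0105,0,-0.3,0,0,0.0105,0,-0.3,0,0,0,0])

```text
time: 21.83
position: [0.5335, -0.1146, 0.1014]
tool_rot: [0.27, 0.963, 0.0, -0.003]
ft_force: [-0.1, 0.1, -0.5]
grip_width: 0.0564
grip_force: 0.0
```

>>> servo_tool(rows=[1,0,0,0,0,1,0,0,0,0,1,0,0,0,0,1,0,0,0,0,1,0,0,0,0])

```text
time: 22.25
position: [0.5357, -0.1155, 0.1048]
tool_rot: [0.27, 0.963, -0.0, 0.001]
ft_force: [0.4, -0.0, -0.7]
grip_width: 0.0309
grip_force: 0.0
```

>>> servo_tool(rows=[1,0,0,0,0,1,0,0,0,0,1,0,0,0,0,1,0,0,0,0,1,0,0,0,0])

```text
time: 22.67
position: [0.5354, -0.1154, 0.1045]
tool_rot: [0.27, 0.963, 0.0, 0.0]
ft_force: [0.2, 0.8, 1.2]
grip_width: 0.0111
grip_force: 20.0
```

```bash
python3 - <<'E'
from plan import *
stat()
E
```

```text
t 22.67 pos [ 0.5354 -0.1154  0.1045] psi 58.7 q6 -1.44 w 0.0111 F [0.2 0.8 1.2] gf 20.0 nest -0.0947 0.0394 0.0865
```

>>> servo_tool(rows=[1,-0.0003,0.0052,0.0003,6,1,-0.0003,0.0052,0.0002,6,1,-0.0003,0.0052,0.0003,6,1,-0.0003,0.0052,0.0002,6,1,-0.0003,0.0052,0.0003,6])

```text
time: 23.08
position: [0.5537, -0.098, 0.1033]
tool_rot: [0.512, 0.859, -0.001, -0.0]
ft_force: [-2.3, -1.7, 3.1]
grip_width: 0.0114
grip_force: 20.1
```

>>> servo_tool(rows=[1,-0.0003,0.0052,0.0003,6,1,-0.0003,0.0052,0.0002,6,1,-0.0003,0.0052,0.0003,6,1,-0.0003,0.0052,0.0002,6,1,-0.0003,0.0052,0.0003,6])

```text
time: 23.5
position: [0.5787, -0.0918, 0.102]
tool_rot: [0.717, 0.697, -0.001, -0.0]
ft_force: [-1.9, -1.1, 3.1]
grip_width: 0.0109
grip_force: 20.1
```

>>> servo_tool(rows=[1,-0.0003,0.0052,0.0003,6,1,-0.0003,0.0052,0.0002,6,1,-0.0003,0.0052,0.0003,6,1,-0.0003,0.0052,0.0002,6,1,-0.0003,0.0052,0.0003,6])

```text
time: 23.92
position: [0.6035, -0.0989, 0.1008]
tool_rot: [0.873, 0.488, -0.0, -0.0]
ft_force: [-2.0, 0.6, 4.0]
grip_width: 0.0109
grip_force: 20.1
```

>>> servo_tool(rows=[1,-0.0003,0.0052,0.0003,6,1,-0.0003,0.0052,0.0002,6,1,-0.0003,0.0052,0.0003,6,1,-0.0003,0.0052,0.0002,6,1,-0.0003,0.0052,0.0003,6])

```text
time: 24.33
position: [0.6216, -0.1174, 0.0995]
tool_rot: [0.969, 0.245, -0.0, -0.0]
ft_force: [-0.5, 1.4, 3.5]
grip_width: 0.0111
grip_force: 20.1
```

```bash
python3 - <<'E'
from plan import *
stat(); p,a,o=pose(); print(np.round(o["moment"],2)); d=p[:2]-[.578,-.1415]; print(np.hypot(*d),np.degrees(np.arctan2(d[1],d[0])))
E
```

```text
t 24.33 pos [ 0.6216 -0.1174  0.0995] psi -61.6 q6 0.71 w 0.0111 F [-0.5  1.4  3.5] gf 20.1 nest -0.1068 -0.0459 0.0815
[0.16 0.3  0.13]
0.04978907648302104 28.904659608754116
```

>>> servo_tool(rows=[1,-0.0003,0.0052,0.0003,6,1,-0.0003,0.0052,0.0003,6,1,-0.0003,0.0052,0.0003,6,1,-0.0003,0.0052,0.0002,6,1,-0.0003,0.0052,0.0003,6])

```text
time: 24.75
position: [0.6279, -0.1426, 0.0982]
tool_rot: [1.0, -0.014, 0.0, -0.0]
ft_force: [0.4, 1.5, 4.3]
grip_width: 0.0113
grip_force: 20.1
```

>>> servo_tool(rows=[1,-0.0003,0.0052,0.0003,6,1,-0.0003,0.0052,0.0002,6,1,-0.0003,0.0052,0.0003,6,1,-0.0003,0.0052,0.0002,6,1,-0.0003,0.0052,0.0003,6])

```text
time: 25.17
position: [0.6209, -0.1674, 0.097]
tool_rot: [0.962, -0.272, 0.001, -0.0]
ft_force: [0.8, 1.1, 3.3]
grip_width: 0.0115
grip_force: 20.1
```

```bash
python3 - <<'E'
from plan import *
stat(); p,a,o=pose(); print(np.round(o["moment"],2)); d=p[:2]-[.578,-.1415]; print(np.hypot(*d),np.degrees(np.arctan2(d[1],d[0])))
E
```

```text
t 25.17 pos [ 0.6209 -0.1674  0.097 ] psi -121.6 q6 1.68 w 0.0115 F [0.8 1.1 3.3] gf 20.1 nest -0.1564 -0.0394 0.079
[0.28 0.06 0.12]
0.0501286856071569 -31.173070249688642
```

>>> servo_tool(rows=[1,0,0.0017,0.0001,2,1,0,0.0018,0.0001,2,1,0,0.0017,0.0001,2,1,-0.0001,0.0018,0.0001,2,1,0,0.0017,0.0001,2])

```text
time: 25.58
position: [0.6158, -0.1745, 0.0966]
tool_rot: [0.935, -0.353, 0.001, -0.0]
ft_force: [0.7, 1.3, 3.1]
grip_width: 0.0113
grip_force: 20.1
```

>>> servo_tool(rows=[1,0,0.0017,0.0001,2,1,0,0.0018,0.0001,2,1,0,0.0017,0.0001,2,1,-0.0001,0.0018,0.0001,2,1,0,0.0017,0.0001,2])

```text
time: 26.0
position: [0.61, -0.1802, 0.0962]
tool_rot: [0.901, -0.434, 0.001, -0.001]
ft_force: [4.8, 6.0, 3.9]
grip_width: 0.0111
grip_force: 20.3
```

>>> servo_tool(rows=[1,0,0.0009,0,1,1,0,0.0008,0.0001,1,1,0,0.0009,0,1,1,0,0.0009,0,1,1,0,0.0009,0.0001,1])

```text
time: 26.42
position: [0.6096, -0.18, 0.0962]
tool_rot: [0.881, -0.473, 0.003, -0.004]
ft_force: [10.3, 12.1, 1.6]
grip_width: 0.0119
grip_force: 21.1
```

```bash
python3 - <<'E'
from plan import *
stat(); p,a,o=pose(); print(np.round(o["moment"],2)); d=p[:2]-[.578,-.1415]; print(np.hypot(*d),np.degrees(np.arctan2(d[1],d[0])))
E
```

```text
t 26.42 pos [ 0.6096 -0.18    0.0962] psi -146.4 q6 2.08 w 0.0119 F [10.3 12.1  1.6] gf 21.1 nest -0.1676 -0.0267 0.0782
[ 2.13 -1.62  0.39]
0.04983871998349898 -50.66218261910046
```

>>> servo_tool(rows=[1,0,-0.0009,0,-1,1,0,-0.0008,0,-1,1,0,-0.0008,0,-1,-0.3,0,0,0,0,-0.3,0,0,0,0])

```text
time: 26.83
position: [0.6079, -0.1813, 0.0955]
tool_rot: [0.894, -0.448, 0.0, -0.0]
ft_force: [-0.5, 0.1, 0.8]
grip_width: 0.0185
grip_force: 0.0
```

>>> servo_tool(rows=[-0.3,0,0,0,0,-0.3,0,0,0,0,-0.3,0,0,0,0,-0.3,0,0,0,0,-0.3,0,0,0,0])

```text
time: 27.25
position: [0.607, -0.1821, 0.095]
tool_rot: [0.894, -0.449, -0.0, 0.0]
ft_force: [0.2, -0.5, 0.5]
grip_width: 0.05
grip_force: 0.0
```

>>> servo_tool(rows=[-0.3,0,0,-0.02,0,-0.3,0,0,-0.03,0,-0.3,0,0,-0.03,0,-0.3,0,0,-0.03,0,-0.3,0,0,-0.02,0])

```text
time: 27.67
position: [0.6082, -0.1825, 0.2283]
tool_rot: [0.894, -0.449, 0.002, 0.0]
ft_force: [0.8, 0.0, 0.9]
grip_width: 0.0563
grip_force: 0.0
```

```bash
python3 - <<'E'
from plan import *
stat(); p,a,o=pose()
rows(p,a,[([.40,-.18,.25],a,6,-.3)])
E
```

```text
t 27.67 pos [ 0.6082 -0.1825  0.2283] psi -143.3 q6 2.03 w 0.0563 F [0.8 0.  0.9] gf 0.0 nest -0.1699 -0.025 0.2103
[-0.3,-0.021,0.0276,-0.0036,-0.0,-0.3,-0.0211,0.0276,-0.0036,-0.0,-0.3,-0.021,0.0276,-0.0036,-0.0,-0.3,-0.0211,0.0276,-0.0036,-0.0,-0.3,-0.021,0.0276,-0.0036,-0.0]
[-0.3,-0.0211,0.0275,-0.0037,-0.0]
```

Move aside and check the result, including whether the bystanders moved.

>>> servo_tool(rows=[-0.3,-0.021,0.0276,-0.0036,0,-0.3,-0.021,0.0276,-0.0036,0,-0.3,-0.021,0.0276,-0.0036,0,-0.3,-0.021,0.0276,-0.0036,0,-0.3,-0.021,0.0276,-0.0036,0])

```text
time: 28.08
position: [0.4321, -0.1798, 0.2434]
tool_rot: [0.894, -0.449, -0.0, 0.0]
ft_force: [0.1, -0.8, 1.0]
grip_width: 0.0566
grip_force: 0.0
```

>>> servo_tool(rows=[-0.3,0,0,0,0,-0.3,0,0,0,0,-0.3,0,0,0,0,-0.3,0,0,0,0,-0.3,0,0,0,0])

```text
time: 28.5
position: [0.4351, -0.1805, 0.2432]
tool_rot: [0.894, -0.449, 0.0, 0.0]
ft_force: [-0.0, 0.1, -0.5]
grip_width: 0.0569
grip_force: 0.0
```

```bash
python3 - <<'E'
from edge import *
stat(); t=robot.camera("top"); s=robot.camera("scene")
for n,p in(("top",t),("scene",s)):
    for q in("blank_mid","bar_nose","handle_mid","handle_end","foot_face"):
        for r in robot.place_of(p,q)[:3]:
            a=np.array(r["at"]); d=a[:2]-N
            if np.hypot(*d)<.19: print(n,q,a.round(4),round(r["score"],2),"nest",(d@ex).round(4),(d@ey).round(4),(a[2]-.018).round(4))
    for q in("offcut_thin","offcut_short","try_square","mallet","screwdriver","glue","tin"):
        for r in robot.place_of(p,q)[:1]: print(n,q,np.round(r["at"],3),round(r["score"],2))
a=s["pixels"][180:290,235:365]; b=t["pixels"][150:260,300:410]
cv2.imwrite("pics/fin.png",cv2.resize(np.hstack([a,b])[:,:,::-1],None,fx=3.3,fy=3.3,interpolation=cv2.INTER_CUBIC))
E
```

```text
t 28.50 pos [ 0.4351 -0.1805  0.2432] psi -143.3 q6 1.87 w 0.0569 F [-0.   0.1 -0.5] gf 0.0 nest -0.1477 0.1466 0.2252
top blank_mid [ 0.5598 -0.0191  0.04  ] 0.67 nest -0.002 0.004 0.022
top bar_nose [ 0.5663 -0.05    0.0819] 0.75 nest -0.0334 0.0011 0.0639
top handle_mid [ 0.5788 -0.139   0.1042] 0.48 nest -0.1232 -0.0009 0.0862
top handle_end [ 0.5432 -0.1037  0.103 ] 0.61 nest -0.084 0.0303 0.085
top offcut_thin [0.664 0.268 0.001] 0.72
top offcut_short [0.465 0.492 0.005] 0.67
top try_square [ 0.716 -0.284  0.003] 0.58
top mallet [ 0.525 -0.439 -0.   ] 0.83
top glue [0.755 0.15  0.003] 0.85
top tin [0.612 0.466 0.   ] 0.62
scene blank_mid [ 0.565  -0.0159  0.0364] 0.73 nest 0.0006 -0.0016 0.0184
scene bar_nose [ 0.567  -0.053   0.0842] 0.6 nest -0.0365 0.0008 0.0662
scene handle_mid [ 0.5752 -0.1451  0.104 ] 0.83 nest -0.1289 0.0034 0.086
scene handle_end [ 0.5438 -0.1037  0.1025] 0.5 nest -0.0841 0.0297 0.0845
scene offcut_thin [ 0.663  0.269 -0.001] 0.81
scene offcut_short [0.468 0.496 0.001] 0.92
scene try_square [ 0.717 -0.277  0.002] 0.81
scene mallet [ 0.526 -0.44  -0.001] 0.97
scene screwdriver [0.725 0.01  0.001] 0.92
scene glue [0.755 0.148 0.001] 0.88
scene tin [0.614 0.472 0.001] 0.89
```

View pics/fin.png

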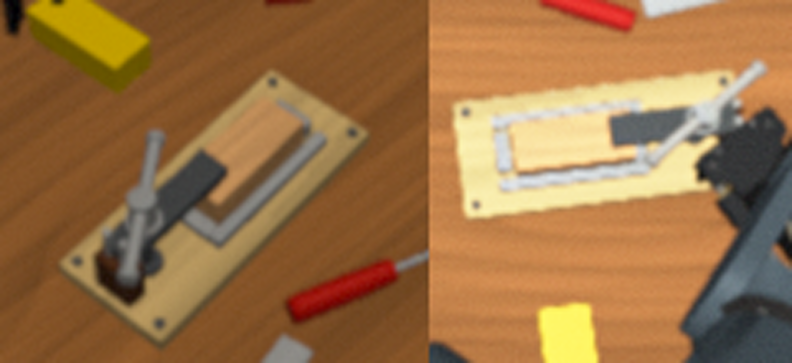

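The picture shows the blank flat inside the rails at about (255,150) (scene half) and the clamp's nose down on it. The handle is 86 mm above the nest floor, where the screw's stop should put it (87 mm), and the bystanders have not moved.

```bash
python3 -c "
from rig import robot
print(robot.hand_in())"
```

```text
the job is handed in; nothing more can be done
None
```

The job is handed in: the blank lies flat in the nest with the screw turned to its dead stop and the clamp down on it, the gripper is clear of everything, and the bystanders are where they were, at about 29 s of the 72 s allowed; the hand-in returned no verdict.

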